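# Sweep the wax off the slate into the dustpan

## Task

Slide the dustpan squarely up against the left edge of the slate slab, centred on it, so that its open front butts against the stone; then use the horsehair brush to sweep all three pieces of wax off the slab into the pan. Never touch the wax with the gripper. Leave the pan there with the wax in it, lay the brush back bristles down along the middle of its cork mat, and leave the brassware and the snuffer undisturbed.

Things in the scene. Friction and masses are not known exactly. Their poses are not given: they have to be found in the camera images.
- slab: Dark grey slate slab fixed on the table, 220 mm along its x, 220 mm along its y, 30 mm high, plain square edges, no rim. Origin: centre of its underside (its top is 30 mm up); z up. The left edge, where the pan belongs, is its +y side: the straight edge at y = +110 mm, 220 mm long.
- wax1: A broken, rounded-edged piece of amber beeswax, about 54 x 34 x 17 mm, 27 g, lying loose on the slate slab. Origin: centre of its underside; z up, x along its length.
- wax2: A broken, rounded-edged piece of amber beeswax, about 48 x 38 x 19 mm, 27 g, lying loose on the slate slab. Origin: centre of its underside; z up, x along its length.
- wax3: A broken, rounded-edged piece of amber beeswax, about 56 x 32 x 16 mm, 27 g, lying loose on the slate slab. Origin: centre of its underside; z up, x along its length.
- pan: Loose bare-metal dustpan left of the slab, about 0.35 kg. Flat tray 240 mm wide (its x), 120 mm deep (its y), floor 3 mm thick. Front (-y, towards the slab) open, no wall; side walls 4 mm thick, 20 mm high in the front third, 32 mm behind; back wall 32 mm high. Pale wooden handle bar, 24 mm wide, 22 mm high, 100 mm long, sticks out straight back (+y). Origin: centre of the tray's underside; z up.
- pan_lip (a point): Middle of the pan's open front edge, on the top of the tray floor: 60 mm in front (-y) of the pan's origin, 3 mm up. Its axes are the pan's. Sliding the pan over the table takes about 3 to 6 N.
- pan_grip (a point): Place to grip the pan: middle of the wooden handle, 117 mm behind (+y) the pan's origin, 28 mm above the table; pinch it from above across its 24 mm width (fingers closing along the pan's x). The handle's underside is 17 mm, its top 39 mm above the table; nothing beneath it.
- brush: Stiff black horsehair block brush lying loose, bristles down, on the cork mat right of the slab, 0.24 kg. Bristle block 160 mm long (its x), 36 mm wide (its y), 28 mm high, unyielding; above it a walnut back 170 x 46 x 14 mm and a walnut handle ridge 110 mm long, 28 mm wide, rising to 83 mm. Origin: centre of the underside of the bristles; z up, x lengthwise.
- brush_grip (a point): Place to grip the brush: in the handle ridge, 66 mm above the underside of the bristles; pinch it from above across its 28 mm width (fingers closing along the brush's y). The walnut back begins 24 mm below this point.
- mat: Flat cork mat fixed on the table, 220 mm long (its x), 110 mm wide (its y), 4 mm thick; the brush's place. Origin: centre of its underside; z up.
- candlestick: Bystander: turned brass candlestick base, 110 mm across, 145 mm high, standing loose at the far left. Origin: centre of its underside.
- bobeche1: Bystander: loose brass bobeche (drip dish), 82 mm across, 17 mm high, beyond the slab. Origin: centre of its underside.
- bobeche2: Bystander: a second one, the same.
- snuffer: Bystander: pewter candle snuffer, conical cup 42 mm across and 54 mm high standing mouth down, slender handle 206 mm long sloping from it (its +x) down to the table, at the near right. Origin: centre of the cup's mouth, on the table.
Mind the look-alikes: they are no part of the job. What is shaped like the wax2 but blue or green is not meant.

How it is judged:
By the outcome, as a careful person would: the job done as asked, in the order asked, and still so for the second after the job is handed in, with the robot touching nothing.
It also fails if it takes over 69 s, if anything falls off the work surface, if the arm or the gripper's body presses on something with over 40 N, if the wrist force passes 120 N, or if a joint passes its speed limit or range.

## Robot

A 7-joint arm with a two-finger parallel gripper is mounted at the origin on the work surface. World frame = base frame: x ahead of the robot, y to its left, z up, the work surface at z = 0. Lengths are in m, angles in rad, forces in N, time in s.
With the tool pointing down it reaches from about 0.4 to 0.875 m from the base axis. Payload 19.3 kg.
Tool frame: the origin (TCP) lies at the very end of the fingers, on their centre line; the grasp point (between the pads) lies 19 mm behind it; z points along the fingers, y is the line along which they close (so a half turn about z gives the same grasp; the last joint's range is limited). The gripper opens to 85 mm and grips with 20 to 120 N. Pads are 22 mm wide; open, the fingers measure 114 mm over their backs; the gripper's body (76 mm by 85 mm) begins 54 mm behind the grasp point. The pads swing forward as they close: fully open they stand 13 mm farther back than shut.
Start: joints at [1.079, 0.521, -0.036, 1.599, 0.021, 1.021, -0.113], TCP at [0.256, -0.57, 0.231] pointing down, gripper open.
Joint ranges: [-2.91, 2.91], [-0.3, 2.13], [-1.5, 1.42], [0.17, 2.43], [-1.26, 4.41], [0.16, 1.93], [-2.52, 2.52]. Speed limits (rad/s): [1.89, 1.89, 2.39, 2.39, 3.01, 3.01, 3.01].

## Interface

Orientations are given as [roll, pitch, yaw] about the fixed x, y, z axes, in that order (R = Rz(yaw) Ry(pitch) Rx(roll)).
In Python, from workcell import monitor, optics, workorder gives the robot as it stands.
- The arm moves only by the tool apply_moves, never from a script. Its arguments are lists of equal length, an entry for each row: "linear": the shift along the tool's x, y, z each as a share of 0.1 m, from -1 to 1, a list of three; "delta_rot": the turn, a rotation vector about the tool's x, y, z each as a share of 120 degrees, from -1 to 1, a list of three. A call has exactly 5 rows; each row is the pose to reach, as a shift and turn from the pose commanded when the call began, along the tool's axes at that moment; what a row does not reach only later rows make up. A row lasts 1/12 s, in which the tool goes at most 41.7 mm and 7.16 degrees, less where a joint would pass 70% of its speed; a pose out of reach is approached as far as the arm can. A call with a number of a shift or a turn outside -1 to 1 is refused whole. A call with a gripper value outside its range is refused whole. "gripper" is the opening, from -1 (shut) to 1 (fully open), set as the call begins (left out, the last holds). The fingers move at their own pace and stop on an object; "force" is the grip in N (left out, the last holds). Time passes only in rows, so rows that repeat a pose let the fingers close, or fill a call up. It gives the time, the measured TCP pose, the force, the opening and the grip force at its end, in the units of the state.
- monitor.observe(): the state, without advancing time (a new reading comes with each control period).
- optics.grab_frame(name): name is "scene" or "top"; returns (picture, depth): 480x640x3 uint8, red, green, blue; 480x640 float32, m along the optical axis (not along the pixel's ray), 0 where there is no reading.
- optics.camera_info(name): a dict with "fx", "fy", "cx", "cy" (pixels), "D" ([k1, k2, p1, p2, k3] as OpenCV has them; the pictures are not rectified), "rvec" (rotation vector, rad) and "tvec" (3), from world to camera coordinates, as OpenCV has them. Camera axes: x right, y down, z forward; pixel columns grow to the right and rows downward; lengths in m; the calibration is good to about 2 mm. A picture is of the moment at which its call begins. camera_info takes no time and is no camera call.
- workorder.job_done(): hands the job in; it is judged then, once.
The state is a dict: "clock": time; "qpos": joint angles; "qd": joint speeds; "joint_efforts": joint torques, N m; "position": TCP position; "tool_rot": TCP orientation; "force": force on the tool from outside, world axes, zero at the start; "moment": the same for the moment, N m; "grip_width": finger opening in m; "finger_force": force on a finger pad.
Only numpy, scipy, OpenCV 4.12 (cv2) and the standard library are available. Lean on these libraries where they do the work, as an engineer would, in place of code of your own. Each camera call takes 0.05 s, during which the arm holds its last target. There are 200 camera calls.

## Working session

There is one attempt and no reset: what is moved stays moved. The work goes in short steps, Python scripts to look and compute and a tool call to move; the robot and the scene stay as the last step left them, time stands still between calls to the robot, and variables do not carry over. Pictures are saved under pics/ and viewed, at most 10 in all, crops included, and the job is handed in when it is done.

Besides the shell and the picture viewer there is one more tool, called after "Emit:" as name(argument=value, ...), one argument or row to a line, values as JSON. apply_moves: Moves the arm, as the interface text tells. Its arguments: {"type":"object","properties":{"linear":{"type":"array"},"delta_rot":{"type":"array"},"gripper":{"type":"number"},"force":{"type":"number"}},"required":["linear","delta_rot"]}

```bash
ls; mkdir -p pics; cat > h.py <<'E'
import numpy as np, cv2
from workcell import monitor, optics, workorder
def cam(n):
    i=optics.camera_info(n); K=np.array([[i['fx'],0,i['cx']],[0,i['fy'],i['cy']],[0,0,1.]])
    R=cv2.Rodrigues(np.array(i['rvec'],float))[0]; return K,np.array(i['D'],float),R,np.array(i['tvec'],float).reshape(3)
def pts(n,uv,d):
    K,D,R,t=cam(n); uv=np.array(uv,float).reshape(-1,1,2); p=cv2.undistortPoints(uv,K,D)[:,0]
    c=np.c_[p,np.ones(len(p))]*np.array(d,float).reshape(-1,1); return (c-t)@R
def onz(n,uv,z):
    K,D,R,t=cam(n); uv=np.array(uv,float).reshape(-1,1,2); p=cv2.undistortPoints(uv,K,D)[:,0]
    r=np.c_[p,np.ones(len(p))]@R; o=-R.T@t; return o+r*((np.array(z)-o[2])/r[:,2])[:,None]
def cloud(n,depth):
    v,u=np.mgrid[0:480,0:640]; return pts(n,np.c_[u.ravel(),v.ravel()],depth.ravel()).reshape(480,640,3)
E
python3 - <<'E'
from h import *
for n in ("scene","top"):
    im,d=optics.grab_frame(n); cv2.imwrite(f"pics/{n}0.png",im[:,:,::-1]); np.save(n+"0.npy",d)
    K,D,R,t=cam(n); print(n,-R.T@t,R[2],K[0,0])
s=monitor.observe(); print(s)
E
```

```text
pics
scene [0.88306385 0.53291607 1.0333091 ] [-0.29640667 -0.45513967 -0.8396374 ] 490.71063642756235
top [ 0.37868133 -0.00684646  1.06753162] [ 0.1636818   0.02996054 -0.98605813] 562.6581272145677
{'clock': 0.1, 'qpos': array([ 1.07882412,  0.5219366 , -0.03634654,  1.59991171,  0.02117815,
        1.02108646, -0.11280268]), 'qd': array([ 3.39842529e-03, -2.16122550e-03, -2.51041037e-04, -2.60169336e-04,
       -1.36395198e-03,  5.20529915e-05, -1.60747974e-04]), 'joint_efforts': array([ 3.36329300e-03, -9.28491282e+01,  1.98383622e+00, -3.70532906e+01,
        1.80533918e-02,  5.39939108e-03,  7.95518616e-06]), 'position': array([ 0.25573432, -0.5699803 ,  0.23080823]), 'tool_rot': array([-3.14063493e+00,  3.72590893e-05,  4.21762999e-01]), 'force': array([0.16815206, 0.6020662 , 0.26681484]), 'moment': array([-0.01199575,  0.01994482, -0.04920198]), 'finger_force': 0.0, 'grip_width': 0.08596753918253028}
```

View pics/top0.png

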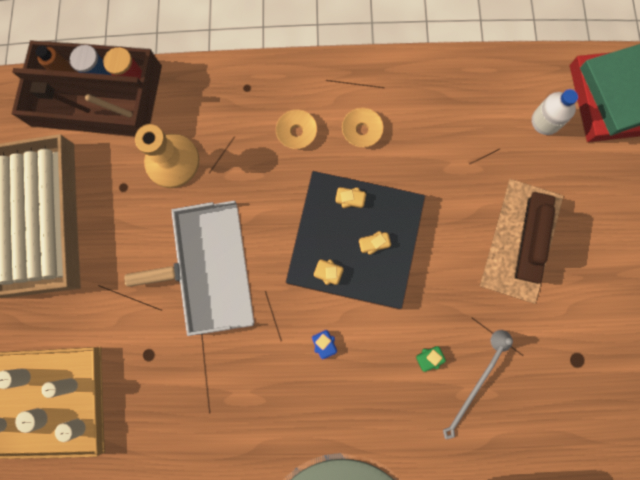

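View pics/scene0.png

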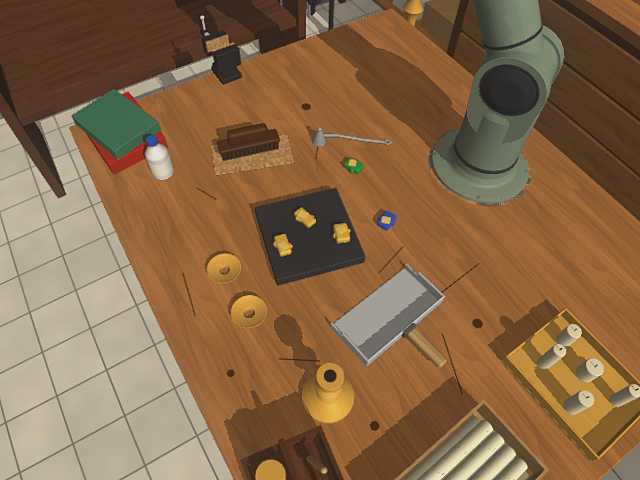

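```bash
cat > meas.py <<'E'
from h import *
def rect(P):
    (c,s,a)=cv2.minAreaRect((P[:,:2]*1000).astype(np.float32)); 
    return np.round(c,1),np.round(s,1),round(a,1)
def measure(ims,ds):
  for n in ("scene","top"):
    im=ims[n].astype(int); P=cloud(n,ds[n]); z=P[...,2]; ok=ds[n]>0
    hsv=cv2.cvtColor(ims[n],cv2.COLOR_RGB2HSV).astype(int)
    box=lambda a,b,c,e:(P[...,0]>a)&(P[...,0]<b)&(P[...,1]>c)&(P[...,1]<e)&ok
    def rep(name,m):
        m=m.astype(np.uint8); k,l,st,_=cv2.connectedComponentsWithStats(m)
        for i in range(1,k):
            if st[i,4]>25:
                Q=P[l==i]; print(n,name,st[i,4],*rect(Q),'z med %.4f max %.4f'%(np.median(Q[:,2]),Q[:,2].max()))
    rep('slab',box(.3,.75,-.25,.2)&(abs(z-.03)<.006)&(hsv[...,2]<90))
    rep('wax',box(.3,.75,-.25,.2)&(z>.033)&(hsv[...,1]>60)&(hsv[...,2]>120))
    rep('ridge',box(.25,.75,-.6,-.25)&(z>.075))
    rep('back',box(.25,.75,-.6,-.25)&(z>.04)&(z<.052))
    rep('brush',box(.25,.75,-.6,-.25)&(z>.036))
    rep('mat',box(.3,.75,-.6,-.25)&(z>.0)&(z<.008)&(hsv[...,2]>150)&(hsv[...,1]<130))
    rep('pan',box(.25,.75,.08,.42)&(z<.05)&(z>-.01)&(hsv[...,1]<60))
    rep('panhandle',box(.25,.75,.2,.45)&(z>.034)&(z<.045))
if __name__=="__main__":
    ims={n:cv2.imread(f"pics/{n}0.png")[:,:,::-1].copy() for n in("scene","top")}
    measure(ims,{n:np.load(n+"0.npy") for n in ims})
    t=ims['top'][:,:,::-1]
    cv2.imwrite("pics/c1.png",cv2.resize(t[160:350,115:435],None,fx=2.5,fy=2.5,interpolation=cv2.INTER_CUBIC))
    cv2.imwrite("pics/c2.png",cv2.resize(t[170:310,465:585],None,fx=4,fy=4,interpolation=cv2.INTER_CUBIC))
E
python3 meas.py
```

```text
scene slab 5780 [538.1 -40.3] [222.3 218.7] 75.7 z med 0.0315 max 0.0360
scene wax 241 [528.6 -72.9] [32.3 56.3] 17.0 z med 0.0466 max 0.0529
scene wax 271 [475.3  13.4] [52.1 40. ] 51.7 z med 0.0497 max 0.0560
scene wax 277 [613.4 -31.6] [55.2 36.8] 89.4 z med 0.0475 max 0.0552
scene ridge 133 [ 741.3 -563.9] [27.9 71.7] 11.0 z med 0.0800 max 0.0852
scene ridge 383 [ 530.5 -373.8] [ 32.6 110.1] 74.1 z med 0.0858 max 0.0929
scene ridge 37 [ 745.1 -424.1] [30.4  9.3] 89.2 z med 0.0861 max 0.0967
scene back 507 [ 530.2 -374.7] [ 50.7 170.4] 75.7 z med 0.0460 max 0.0520
scene back 62 [ 732.4 -521.6] [27.  29.3] 15.3 z med 0.0450 max 0.0512
scene brush 272 [ 735.5 -553. ] [28.7 93.1] 0.1 z med 0.0743 max 0.0852
scene brush 1182 [ 530.2 -374.7] [ 50.7 170.4] 75.7 z med 0.0553 max 0.0929
scene brush 38 [ 341.7 -305. ] [15.2 14.4] 86.6 z med 0.0483 max 0.0572
scene brush 72 [ 744.1 -422.6] [32.9 11.8] 86.6 z med 0.0765 max 0.0967
scene pan 142 [485.5  86. ] [11.8 51.1] 89.9 z med 0.0252 max 0.0351
scene pan 5386 [491.6 235.4] [242.4 131.2] 8.3 z med 0.0049 max 0.0433
scene panhandle 882 [48
[... 1189 characters left out ...]
94 [ 343.8 -305.6] [17.5 18.1] 81.8 z med 0.0486 max 0.0558
top mat 3371 [ 532.4 -360.7] [109.4 219.2] 70.6 z med 0.0038 max 0.0080
top pan 8510 [494.4 236. ] [241.7 129.5] 8.0 z med 0.0032 max 0.0405
top pan 70 [480.2  84.3] [ 8.  40.8] 87.0 z med 0.0300 max 0.0349
top panhandle 170 [703.8 310.7] [31.7 54. ] 48.0 z med 0.0386 max 0.0450
top panhandle 151 [559.4 275.6] [100.7  54.7] 7.2 z med 0.0354 max 0.0393
top panhandle 693 [473.4 340.3] [ 40.2 111.1] 10.6 z med 0.0380 max 0.0437
top panhandle 30 [414.6 278.4] [24.2  6.2] 6.9 z med 0.0356 max 0.0381
top panhandle 32 [378. 271.] [21.6 12.4] 14.7 z med 0.0351 max 0.0393
top panhandle 28 [378.7 214.1] [ 5.5 26.5] 8.6 z med 0.0358 max 0.0381
```

View pics/c1.png

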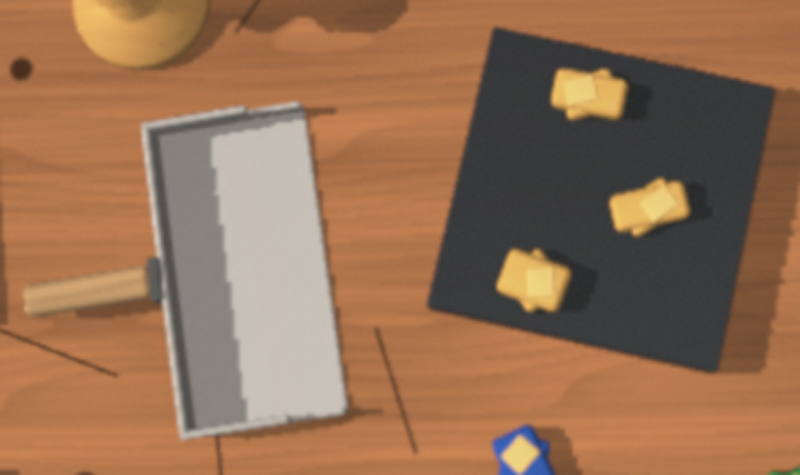

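View pics/c2.png

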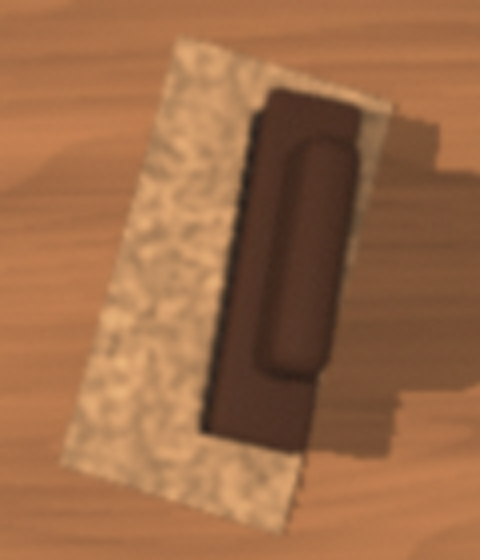

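c1 shows the pan (front edge from about top px (237,203) to (253,327), handle at (150,276)). On the slab are three amber pieces at about (350,197), (375,242) and (329,271). c2 shows the brush off-centre on the mat, with mat corners at about (509.5,179.5), (563,196), (480.5,286) and (536,303).

Candidates:
- **Wax:** the amber pieces at (350,197), (375,242) and (329,271) are meant. The blue (324,344) and green (431,358) pieces off the slab are decoys.
- **Brush:** the only one is at (538,237).
- **Pan:** the only one is at (215,270). The trays on the left are not pans.

```bash
python3 - <<'E'
from meas import *
f=lambda a:np.round(np.array(a)*1000,1).tolist()
mc=onz('top',[(509.5,179.5),(563,195.7),(536.2,303),(480.5,285.7)],[.004]*4); print('mat',f(mc[:,:2]),f(mc.mean(0)))
for a,b in((3,0),(2,1)): print(np.degrees(np.arctan2(*(mc[b]-mc[a])[[1,0]])))
for a,b in((1,0),(2,3)): print(-np.degrees(np.arctan2(*(mc[b]-mc[a])[:2])))
# pan corners in c1 /2.5 + offset: front far, front near (floor-level ends), back near, back far (wall tops)
o=np.array([115,160]); q=lambda L:np.array(L)/2.5+o
print('pan wall-top back',f(onz('top',q([(143,124),(183,437)]),[.032]*2)),'front',f(onz('top',q([(301,102),(347,412)]),[.02]*2)))
print('handle end/top',f(onz('top',q([(25,301),(150,280)]),[.039]*2)))
for n in('top','scene'):
    im=cv2.imread(f'pics/{n}0.png')[:,:,::-1].copy(); P=cloud(n,np.load(n+'0.npy')); h=cv2.cvtColor(im,cv2.COLOR_RGB2HSV)
    b=(P[...,0]>.42)&(P[...,0]<.53)&(P[...,1]>.305)&(P[...,1]<.41)&(P[...,2]>.03)&(P[...,2]<.045)
    Q=P[b]; print(n,'handle',rect(Q),len(Q),np.median(Q[:,2])); l=cv2.fitLine((Q[:,:2]*1000).astype(np.float32),2,0,.01,.01).ravel(); print(l)
    c=(P[...,0]>.58)&(P[...,0]<.8)&(P[...,1]>.2)&(P[...,1]<.42)
    for lo,hi in((.01,.03),(.03,.06),(.06,.09),(.09,.12),(.12,.16)):
        m=c&(P[...,2]>lo)&(P[...,2]<hi)&(h[...,1]>90); 
        if m.sum()>10:
            cc,r=cv2.minEnclosingCircle((P[m][:,:2]*1000).astype(np.float32)); print(n,'candle',lo,hi,np.round(cc),round(r),m.sum())
    w=(P[...,0]>.36)&(P[...,0]<.63)&(P[...,1]>.14)&(P[...,1]<.32)&(P[...,2]>.026)&(P[...,2]<.036)&(h[...,1]<70); print('walls',rect(P[w]))
E
```

```text
mat [[651.5, -345.7], [616.6, -449.3], [410.8, -378.6], [446.8, -274.3]] [531.4, -362.0, 4.0]
-19.21549651891906
-18.94542159484989
-18.64341651923961
-19.03357299178979
pan wall-top back [[604.6, 307.4, 32.0], [367.9, 273.0, 32.0]] front [[620.6, 187.3, 20.0], [384.3, 152.6, 20.0]]
handle end/top [[470.3, 393.6, 39.0], [484.1, 297.4, 39.0]]
top handle (array([478. , 350.7]), array([24.7, 93.3]), 7.3) 586 0.03810737362542292
[ 1.3828461e-01 -9.9039251e-01  4.7745645e+02  3.5012332e+02]
top candle 0.01 0.03 [734. 346.] 90 1355
top candle 0.03 0.06 [702. 361.] 110 587
top candle 0.06 0.09 [736. 358.] 73 536
top candle 0.09 0.12 [705. 310.] 13 25
top candle 0.12 0.16 [710. 318.] 27 700
walls (array([491.7, 255.8]), array([241.5,  89.8]), 8.3)
scene handle (array([477. , 351.1]), array([25.7, 94. ]), 8.1) 494 0.03909922588832582
[ 1.5699573e-01 -9.8759925e-01  4.7813922e+02  3.5171967e+02]
scene candle 0.01 0.03 [733. 351.] 88 1259
scene candle 0.03 0.06 [738. 364.] 79 462
scene candle 0.06 0.09 [748. 370.] 70 402
scene candle 0.12 0.16 [708. 320.] 26 661
walls (array([490.8, 245.2]), array([245.7, 112.3]), 4.5)
```

```bash
cat > plan.py <<'E'
from h import *
from scipy.spatial.transform import Rotation as Ro
def plan(*wps,start=None):
    "wps: (x,y,z,yawdeg,ncalls); prints per call the end-row linear, turn and 5 ramp rows"
    s=monitor.observe(); p=np.array(s['position']); y=np.degrees(s['tool_rot'][2])
    if start is not None: p=np.array(start[:3]); y=start[3]
    print('clock',s['clock'],'pos',np.round(s['position'],4),'rot',np.round(s['tool_rot'],4),'F',np.round(s['force'],1),'w',round(s['grip_width'],4),'q',np.round(s['qpos'],2))
    for x,yy,z,yw,n in wps:
        tgt=np.array([x,yy,z]); dp=(tgt-p)/n; dy=((yw-y+180)%360-180)/n
        for k in range(n):
            R=Ro.from_euler('z',y,degrees=True).as_matrix()@np.diag([1,-1,-1]); L=R.T@dp/.1
            assert abs(L).max()<=1,L
            f=lambda v:str(np.round(v,3)+0.).replace('\n','')
            print(np.round(p+dp,3),round(y+dy,1),'| L',[[round(float(a)*i/5,3) for a in L] for i in range(1,6)],'| Rz',[round(-dy/120*i/5,3) for i in range(1,6)])
            p=p+dp; y+=dy
E
python3 - <<'E'
from plan import *
plan((.45,-.18,.2,60,5),(.4793,.334,.18,98.2,6),(.4793,.334,.060,98.2,2),(.4793,.334,.009,98.2,1))
E
```

```text
clock 0.1 pos [ 0.2557 -0.57    0.2308] rot [-3.1406  0.      0.4218] F [0.2 0.6 0.3] w 0.086 q [ 1.08  0.52 -0.04  1.6   0.02  1.02 -0.11]
[ 0.295 -0.492  0.225] 31.3 | L [[0.135, -0.111, 0.012], [0.27, -0.221, 0.025], [0.404, -0.332, 0.037], [0.539, -0.442, 0.049], [0.674, -0.553, 0.062]] | Rz [np.float64(-0.012), np.float64(-0.024), np.float64(-0.036), np.float64(-0.048), np.float64(-0.06)]
[ 0.333 -0.414  0.218] 38.5 | L [[0.147, -0.093, 0.012], [0.295, -0.186, 0.025], [0.442, -0.279, 0.037], [0.59, -0.371, 0.049], [0.737, -0.464, 0.062]] | Rz [np.float64(-0.012), np.float64(-0.024), np.float64(-0.036), np.float64(-0.048), np.float64(-0.06)]
[ 0.372 -0.336  0.212] 45.7 | L [[0.158, -0.074, 0.012], [0.316, -0.147, 0.025], [0.474, -0.221, 0.037], [0.632, -0.295, 0.049], [0.79, -0.369, 0.062]] | Rz [np.float64(-0.012), np.float64(-0.024), np.float64(-0.036), np.float64(-0.048), np.float64(-0.06)]
[ 0.411 -0.258  0.206] 52.8 | L [[0.166, -0.053, 0.012], [0.332, -0.107, 0.025], [0.498, -0.16, 0.037], [0.664, -0.214, 0.049], [0.829, -0.267, 0.062]] | Rz [np.float64(-0.012), np.float64(
[... 1803 characters left out ...]
 np.float64(-0.042), np.float64(-0.053)]
[0.479 0.334 0.12 ] 98.2 | L [[-0.0, 0.0, 0.12], [-0.0, 0.0, 0.24], [-0.0, 0.0, 0.36], [-0.0, 0.0, 0.48], [-0.0, 0.0, 0.6]] | Rz [np.float64(-0.0), np.float64(-0.0), np.float64(-0.0), np.float64(-0.0), np.float64(-0.0)]
[0.479 0.334 0.06 ] 98.2 | L [[-0.0, 0.0, 0.12], [-0.0, 0.0, 0.24], [-0.0, 0.0, 0.36], [-0.0, 0.0, 0.48], [-0.0, 0.0, 0.6]] | Rz [np.float64(-0.0), np.float64(-0.0), np.float64(-0.0), np.float64(-0.0), np.float64(-0.0)]
[0.479 0.334 0.009] 98.2 | L [[0.0, 0.0, 0.102], [0.0, 0.0, 0.204], [0.0, 0.0, 0.306], [0.0, 0.0, 0.408], [0.0, 0.0, 0.51]] | Rz [np.float64(-0.0), np.float64(-0.0), np.float64(-0.0), np.float64(-0.0), np.float64(-0.0)]
```

Emit:
apply_moves(
  linear=[
    [0.14,-0.11,0.01],
    [0.27,-0.22,0.02],
    [0.4,-0.33,0.04],
    [0.54,-0.44,0.05],
    [0.67,-0.55,0.06],
  ],
  delta_rot=[
    [0,0,-0.012],
    [0,0,-0.024],
    [0,0,-0.036],
    [0,0,-0.048],
    [0,0,-0.06],
  ],
  gripper=1,
)

```text
clock: 0.52
position: [0.2948, -0.4916, 0.2249]
tool_rot: [-3.141, -0.0, 0.549]
force: [0.4, 0.4, 1.2]
grip_width: 0.0857
finger_force: 0.0
```

Emit:
apply_moves(
  linear=[
    [0.15,-0.09,0.01],
    [0.3,-0.18,0.02],
    [0.44,-0.28,0.04],
    [0.59,-0.37,0.05],
    [0.74,-0.46,0.06],
  ],
  delta_rot=[
    [0,0,-0.012],
    [0,0,-0.024],
    [0,0,-0.036],
    [0,0,-0.048],
    [0,0,-0.06],
  ],
)

```text
clock: 0.93
position: [0.3343, -0.4134, 0.2192]
tool_rot: [-3.141, 0.0, 0.675]
force: [0.1, -0.4, 0.4]
grip_width: 0.0854
finger_force: 0.0
```

Emit:
apply_moves(
  linear=[
    [0.16,-0.07,0.01],
    [0.32,-0.15,0.02],
    [0.47,-0.22,0.04],
    [0.63,-0.3,0.05],
    [0.79,-0.37,0.06],
  ],
  delta_rot=[
    [0,0,-0.012],
    [0,0,-0.024],
    [0,0,-0.036],
    [0,0,-0.048],
    [0,0,-0.06],
  ],
)

```text
clock: 1.35
position: [0.373, -0.335, 0.2132]
tool_rot: [-3.141, 0.0, 0.801]
force: [0.7, -0.4, 0.3]
grip_width: 0.0853
finger_force: 0.0
```

Emit:
apply_moves(
  linear=[
    [0.17,-0.05,0.01],
    [0.33,-0.11,0.02],
    [0.5,-0.16,0.04],
    [0.66,-0.21,0.05],
    [0.83,-0.27,0.06],
  ],
  delta_rot=[
    [0,0,-0.012],
    [0,0,-0.024],
    [0,0,-0.036],
    [0,0,-0.048],
    [0,0,-0.06],
  ],
)

```text
clock: 1.77
position: [0.4116, -0.2569, 0.2072]
tool_rot: [3.142, 0.0, 0.927]
force: [-0.0, 0.2, 0.8]
grip_width: 0.0855
finger_force: 0.0
```

Emit:
apply_moves(
  linear=[
    [0.17,-0.03,0.01],
    [0.34,-0.06,0.02],
    [0.51,-0.1,0.04],
    [0.68,-0.13,0.05],
    [0.86,-0.16,0.06],
  ],
  delta_rot=[
    [0,0,-0.012],
    [0,0,-0.024],
    [0,0,-0.036],
    [0,0,-0.048],
    [0,0,-0.06],
  ],
)

```text
clock: 2.18
position: [0.4504, -0.1786, 0.2012]
tool_rot: [-3.142, 0.0, 1.052]
force: [0.1, 0.0, -0.7]
grip_width: 0.0851
finger_force: 0.0
```

Emit:
apply_moves(
  linear=[
    [0.15,-0.08,0.01],
    [0.31,-0.15,0.01],
    [0.46,-0.23,0.02],
    [0.61,-0.31,0.03],
    [0.77,-0.39,0.03],
  ],
  delta_rot=[
    [0,0,-0.011],
    [0,0,-0.021],
    [0,0,-0.032],
    [0,0,-0.042],
    [0,0,-0.053],
  ],
)

```text
clock: 2.6
position: [0.4539, -0.0924, 0.1981]
tool_rot: [-3.141, 0.0, 1.163]
force: [1.4, 0.3, -0.3]
grip_width: 0.085
finger_force: 0.0
```

Emit:
apply_moves(
  linear=[
    [0.16,-0.06,0.01],
    [0.32,-0.12,0.01],
    [0.48,-0.18,0.02],
    [0.64,-0.24,0.03],
    [0.8,-0.3,0.03],
  ],
  delta_rot=[
    [0,0,-0.011],
    [0,0,-0.021],
    [0,0,-0.032],
    [0,0,-0.042],
    [0,0,-0.053],
  ],
)

```text
clock: 3.02
position: [0.4582, -0.0071, 0.1952]
tool_rot: [-3.141, 0.0, 1.274]
force: [0.4, -0.5, -0.1]
grip_width: 0.0856
finger_force: 0.0
```

Emit:
apply_moves(
  linear=[
    [0.17,-0.04,0.01],
    [0.33,-0.08,0.01],
    [0.5,-0.12,0.02],
    [0.67,-0.17,0.03],
    [0.83,-0.21,0.03],
  ],
  delta_rot=[
    [0,0,-0.011],
    [0,0,-0.021],
    [0,0,-0.032],
    [0,0,-0.042],
    [0,0,-0.053],
  ],
)

```text
clock: 3.43
position: [0.4623, 0.0785, 0.1922]
tool_rot: [-3.141, 0.0, 1.385]
force: [0.5, 0.2, 0.2]
grip_width: 0.0854
finger_force: 0.0
```

Emit:
apply_moves(
  linear=[
    [0.17,-0.02,0.01],
    [0.34,-0.05,0.01],
    [0.51,-0.07,0.02],
    [0.68,-0.09,0.03],
    [0.85,-0.11,0.03],
  ],
  delta_rot=[
    [0,0,-0.011],
    [0,0,-0.021],
    [0,0,-0.032],
    [0,0,-0.042],
    [0,0,-0.053],
  ],
)

```text
clock: 3.85
position: [0.4674, 0.1638, 0.1891]
tool_rot: [-3.141, 0.0, 1.496]
force: [0.5, -0.7, -0.1]
grip_width: 0.0855
finger_force: 0.0
```

Emit:
apply_moves(
  linear=[
    [0.17,0,0.01],
    [0.34,0,0.01],
    [0.51,-0.01,0.02],
    [0.69,-0.01,0.03],
    [0.86,-0.02,0.03],
  ],
  delta_rot=[
    [0,0,-0.011],
    [0,0,-0.021],
    [0,0,-0.032],
    [0,0,-0.042],
    [0,0,-0.053],
  ],
)

```text
clock: 4.27
position: [0.472, 0.2498, 0.1861]
tool_rot: [-3.141, 0.0, 1.607]
force: [0.2, -0.0, -0.2]
grip_width: 0.0856
finger_force: 0.0
```

Emit:
apply_moves(
  linear=[
    [0.17,0.02,0.01],
    [0.34,0.03,0.01],
    [0.51,0.05,0.02],
    [0.68,0.06,0.03],
    [0.85,0.08,0.03],
  ],
  delta_rot=[
    [0,0,-0.011],
    [0,0,-0.021],
    [0,0,-0.032],
    [0,0,-0.042],
    [0,0,-0.053],
  ],
)

```text
clock: 4.68
position: [0.4768, 0.3349, 0.1831]
tool_rot: [-3.141, 0.0, 1.718]
force: [-0.3, 0.2, 0.1]
grip_width: 0.0852
finger_force: 0.0
```

```bash
sed -i 's/round(-dy\/120\*i\/5,3)/round(float(-dy\/120*i\/5),3)/' plan.py; python3 - <<'E'
from plan import *
plan((.4793,.334,.095,98.2,1),(.4793,.334,.009,98.2,1))
E
```

```text
clock 4.6833 pos [0.4768 0.3349 0.1831] rot [-3.1412e+00  3.0000e-04  1.7184e+00] F [-0.3  0.2  0.1] w 0.0852 q [-0.33  0.56 -0.55  1.74  0.35  0.94 -0.87]
[0.479 0.334 0.095] 98.2 | L [[-0.002, 0.005, 0.176], [-0.005, 0.009, 0.352], [-0.007, 0.014, 0.529], [-0.01, 0.019, 0.705], [-0.012, 0.023, 0.881]] | Rz [0.0, 0.001, 0.001, 0.002, 0.002]
[0.479 0.334 0.009] 98.2 | L [[0.0, 0.0, 0.172], [0.0, 0.0, 0.344], [0.0, 0.0, 0.516], [0.0, 0.0, 0.688], [0.0, 0.0, 0.86]] | Rz [-0.0, -0.0, -0.0, -0.0, -0.0]
```

Emit:
apply_moves(
  linear=[
    [0,0.005,0.18],
    [0,0.01,0.35],
    [-0.01,0.015,0.53],
    [-0.01,0.02,0.7],
    [-0.01,0.023,0.88],
  ],
  delta_rot=[
    [0,0,0],
    [0,0,0.001],
    [0,0,0.001],
    [0,0,0.002],
    [0,0,0.002],
  ],
)

```text
clock: 5.1
position: [0.4795, 0.3334, 0.0946]
tool_rot: [-3.142, -0.0, 1.713]
force: [0.4, 0.2, 0.2]
grip_width: 0.0854
finger_force: 0.0
```

Emit:
apply_moves(
  linear=[
    [0,0,0.22],
    [0,0,0.44],
    [0,0,0.64],
    [0,0,0.78],
    [0,0,0.85],
  ],
  delta_rot=[
    [0,0,0],
    [0,0,0],
    [0,0,0],
    [0,0,0],
    [0,0,0],
  ],
)

```text
clock: 5.52
position: [0.4791, 0.3329, 0.0087]
tool_rot: [-3.14, 0.001, 1.713]
force: [-1.1, 0.8, 0.3]
grip_width: 0.085
finger_force: 0.0
```

Emit:
apply_moves(
  linear=[
    [0,0,0],
    [0,0,0],
    [0,0,0],
    [0,0,0],
    [0,0,0],
  ],
  delta_rot=[
    [0,0,0],
    [0,0,0],
    [0,0,0],
    [0,0,0],
    [0,0,0],
  ],
  gripper=-1,
  force=50,
)

```text
clock: 5.93
position: [0.4808, 0.3332, 0.0111]
tool_rot: [3.14, -0.001, 1.712]
force: [0.1, 0.2, 1.6]
grip_width: 0.0253
finger_force: 1.2
```

Emit:
apply_moves(
  linear=[
    [0,0,0],
    [0,0,0],
    [0,0,0],
    [0,0,0],
    [0,0,0],
  ],
  delta_rot=[
    [0,0,0],
    [0,0,0],
    [0,0,0],
    [0,0,0],
    [0,0,0],
  ],
)

```text
clock: 6.35
position: [0.4807, 0.3332, 0.0111]
tool_rot: [3.141, -0.0, 1.712]
force: [-0.6, -1.3, 7.6]
grip_width: 0.023
finger_force: 53.5
```

```bash
python3 - <<'E'
from plan import *
z=monitor.observe()['position'][2]
plan((.6145,.2546,z,75.7,4))
ims,ds={},{}
for n in('top','scene'): ims[n],ds[n]=optics.grab_frame(n)
measure=None
from meas import measure; measure(ims,ds)
E
```

```text
clock 6.35 pos [0.4807 0.3332 0.0111] rot [ 3.1406e+00 -4.0000e-04  1.7117e+00] F [-0.6 -1.3  7.6] w 0.023 q [-0.41  0.8  -0.42  1.82  0.52  0.63 -1.01]
[0.514 0.314 0.011] 92.5 | L [[-0.048, 0.061, 0.0], [-0.097, 0.121, 0.0], [-0.145, 0.182, 0.0], [-0.193, 0.243, 0.0], [-0.242, 0.304, 0.0]] | Rz [0.009, 0.019, 0.028, 0.037, 0.047]
[0.548 0.294 0.011] 86.9 | L [[-0.042, 0.065, 0.0], [-0.084, 0.13, 0.0], [-0.127, 0.195, 0.0], [-0.169, 0.261, 0.0], [-0.211, 0.326, 0.0]] | Rz [0.009, 0.019, 0.028, 0.037, 0.047]
[0.581 0.274 0.011] 81.3 | L [[-0.036, 0.069, 0.0], [-0.071, 0.138, 0.0], [-0.107, 0.207, 0.0], [-0.143, 0.276, 0.0], [-0.178, 0.345, 0.0]] | Rz [0.009, 0.019, 0.028, 0.037, 0.047]
[0.614 0.255 0.011] 75.7 | L [[-0.029, 0.072, 0.0], [-0.057, 0.144, 0.0], [-0.086, 0.216, 0.0], [-0.115, 0.288, 0.0], [-0.144, 0.36, 0.0]] | Rz [0.009, 0.019, 0.028, 0.037, 0.047]
scene slab 5833 [537.1 -41.2] [223.8 220.4] 75.7 z med 0.0314 max 0.0359
scene wax 218 [529.1 -73. ] [28.7 54.3] 15.3 z med 0.0464 max 0.0530
scene wax 239 [476.   14.7] [46.4 36.8] 58.1 z med 0.0500 max 0.0551
scene wax 276 
[... 2334 characters left out ...]
0.0077
top mat 27 [ 449.6 -298.4] [10.  14.2] 34.4 z med 0.0045 max 0.0065
top mat 29 [ 435.6 -381.7] [ 9.3 16.6] 41.6 z med 0.0033 max 0.0068
top mat 72 [ 431.1 -357.3] [25.8 17.3] 46.2 z med 0.0037 max 0.0079
top mat 40 [ 339.7 -290.3] [32.1  8.1] 10.2 z med 0.0025 max 0.0080
top pan 4992 [494.9 237.2] [241.  131.3] 8.0 z med 0.0035 max 0.0402
top pan 71 [480.3  84.8] [ 7.9 41.2] 89.2 z med 0.0298 max 0.0350
top panhandle 160 [702.7 310.5] [34.2 50.8] 44.7 z med 0.0379 max 0.0450
top panhandle 61 [610.9 252.8] [ 5.7 50.9] 7.9 z med 0.0357 max 0.0388
top panhandle 34 [579.7 302.3] [27.7  5.7] 7.0 z med 0.0353 max 0.0386
top panhandle 31 [548.1 297.2] [29.   5.5] 10.3 z med 0.0354 max 0.0381
```

Emit:
apply_moves(
  linear=[
    [-0.05,0.06,0],
    [-0.1,0.12,0],
    [-0.145,0.18,0],
    [-0.19,0.24,0],
    [-0.24,0.3,0],
  ],
  delta_rot=[
    [0,0,0.009],
    [0,0,0.019],
    [0,0,0.028],
    [0,0,0.037],
    [0,0,0.047],
  ],
)

```text
clock: 6.87
position: [0.5133, 0.3147, 0.0112]
tool_rot: [3.141, -0.002, 1.613]
force: [-5.4, 4.1, 8.2]
grip_width: 0.0234
finger_force: 53.7
```

Emit:
apply_moves(
  linear=[
    [-0.04,0.065,0],
    [-0.085,0.13,0],
    [-0.13,0.195,0],
    [-0.17,0.26,0],
    [-0.21,0.325,0],
  ],
  delta_rot=[
    [0,0,0.009],
    [0,0,0.019],
    [0,0,0.028],
    [0,0,0.037],
    [0,0,0.047],
  ],
)

```text
clock: 7.28
position: [0.5468, 0.2949, 0.0112]
tool_rot: [3.141, -0.002, 1.515]
force: [-5.0, 3.5, 9.0]
grip_width: 0.0229
finger_force: 53.7
```

Emit:
apply_moves(
  linear=[
    [-0.035,0.07,0],
    [-0.07,0.14,0],
    [-0.105,0.205,0],
    [-0.14,0.275,0],
    [-0.18,0.345,0],
  ],
  delta_rot=[
    [0,0,0.009],
    [0,0,0.019],
    [0,0,0.028],
    [0,0,0.037],
    [0,0,0.047],
  ],
)

```text
clock: 7.7
position: [0.5802, 0.2752, 0.0112]
tool_rot: [-3.142, -0.002, 1.416]
force: [-5.0, 3.3, 8.7]
grip_width: 0.023
finger_force: 53.7
```

Emit:
apply_moves(
  linear=[
    [-0.03,0.07,0],
    [-0.06,0.14,0],
    [-0.085,0.215,0],
    [-0.115,0.29,0],
    [-0.145,0.36,0],
  ],
  delta_rot=[
    [0,0,0.009],
    [0,0,0.019],
    [0,0,0.028],
    [0,0,0.037],
    [0,0,0.046],
  ],
)

```text
clock: 8.12
position: [0.6136, 0.2551, 0.0112]
tool_rot: [-3.141, -0.001, 1.32]
force: [-4.2, 4.1, 8.1]
grip_width: 0.0233
finger_force: 53.7
```

```bash
cat > pan.py <<'E'
from meas import *
def panlook(save=None):
    for n in('top','scene'):
        im,d=optics.grab_frame(n); 
        if save: cv2.imwrite(f'pics/{save}{n}.png',im[:,:,::-1])
        P=cloud(n,d); h=cv2.cvtColor(im,cv2.COLOR_RGB2HSV).astype(int)
        # slab frame
        a=np.radians(-14.3); X=np.array([np.cos(a),np.sin(a)]); Y=np.array([-X[1],X[0]])
        r=P[...,:2]-[.5392,-.041]; S=np.stack([r@X,r@Y],-1)*1000
        m=(abs(S[...,0])<150)&(S[...,1]>95)&(S[...,1]<300)&(h[...,1]<60)&(P[...,2]<.04)&(d>0)
        fl=m&(P[...,2]<.008)&(h[...,2]>120)
        Q=S[m].astype(np.float32); print(n,'pan in slab frame',cv2.minAreaRect(Q),'x pct',np.percentile(Q[:,0],[.2,99.8]))
        # front edge: per x bin minimal y of pan floor ; side walls
        F=S[fl]; e=[]
        for x0 in range(-90,100,20):
            g=F[abs(F[:,0]-x0)<10]; 
            if len(g)>10: e.append((x0,round(np.percentile(g[:,1],1),1)))
        print(n,'front',e)
        w=m&(P[...,2]>.024); W=S[w]; print(n,'walls x',np.percentile(W[:,0],[1,99]).round(1))
        sl=(abs(S[...,0])<130)&(abs(S[...,1])<130)&(abs(P[...,2]-.03)<.005)&(h[...,2]<90)
        print(n,'slab',cv2.minAreaRect(S[sl].astype(np.float32)))
    return im
E
python3 - <<'E'
from pan import *
from plan import plan
panlook('p1'); plan()
E
```

```text
top pan in slab frame ((83.03485107421875, 164.39822387695312), (202.91470336914062, 104.70274353027344), 64.17546081542969) x pct [ -4.87552168 120.07192162]
top front [(50, np.float64(143.5)), (70, np.float64(143.9)), (90, np.float64(143.7))]
top walls x [ -3.9 119.7]
top slab ((1.6192855834960938, 0.6754074096679688), (219.94419860839844, 219.3858642578125), 0.0669136717915535)
scene pan in slab frame ((-2.6371383666992188, 179.46780395507812), (168.28280639648438, 241.9913330078125), 89.632568359375) x pct [-120.3243067   118.21642554]
scene front [(10, np.float64(208.9)), (30, np.float64(210.6)), (50, np.float64(186.9)), (70, np.float64(142.3)), (90, np.float64(141.5))]
scene walls x [-119.2  118.2]
scene slab ((-1.1729278564453125, -0.878204345703125), (218.8126220703125, 224.36309814453125), 0.014471271075308323)
clock 8.2167 pos [0.6149 0.254  0.0112] rot [ 3.1402e+00 -1.3000e-03  1.3183e+00] F [ 2.7 -0.8  6.3] w 0.023 q [-0.26  0.88 -0.35  1.6   0.41  0.74 -1.05]
```

View pics/p1top.png

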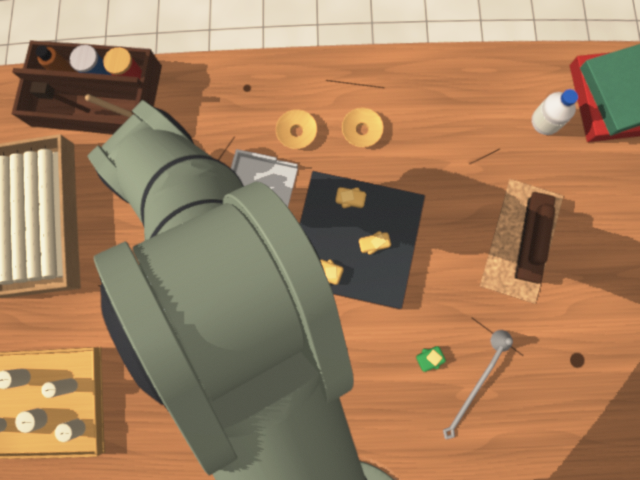

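Emit:
apply_moves(
  linear=[
    [-0.06,0,0],
    [-0.12,0,0],
    [-0.18,0,0],
    [-0.23,0,0],
    [-0.27,0,0],
  ],
  delta_rot=[
    [0,0,0],
    [0,0,0],
    [0,0,0],
    [0,0,0],
    [0,0,0],
  ],
)

```text
clock: 8.63
position: [0.6076, 0.2288, 0.0114]
tool_rot: [3.14, -0.002, 1.32]
force: [0.7, 4.1, 5.9]
grip_width: 0.0232
finger_force: 53.2
```

Emit:
apply_moves(
  linear=[
    [-0.01,0,0],
    [-0.02,0,0],
    [-0.03,0,0],
    [-0.04,0,0],
    [-0.05,0,0],
  ],
  delta_rot=[
    [0,0,0],
    [0,0,0],
    [0,0,0],
    [0,0,0],
    [0,0,0],
  ],
)

```text
clock: 9.05
position: [0.6064, 0.2244, 0.0114]
tool_rot: [3.14, -0.003, 1.321]
force: [1.3, 4.7, 6.4]
grip_width: 0.0234
finger_force: 53.1
```

Emit:
apply_moves(
  linear=[
    [-0.005,0,0],
    [-0.01,0,0],
    [-0.015,0,0],
    [-0.02,0,0],
    [-0.02,0,0],
  ],
  delta_rot=[
    [0,0,0],
    [0,0,0],
    [0,0,0],
    [0,0,0],
    [0,0,0],
  ],
)

```text
clock: 9.47
position: [0.6058, 0.2231, 0.0114]
tool_rot: [3.14, -0.003, 1.321]
force: [1.5, 6.1, 4.4]
grip_width: 0.0231
finger_force: 53.1
```

Emit:
apply_moves(
  linear=[
    [-0.005,0,0],
    [-0.01,0,0],
    [-0.015,0,0],
    [-0.02,0,0],
    [-0.02,0,0],
  ],
  delta_rot=[
    [0,0,0],
    [0,0,0],
    [0,0,0],
    [0,0,0],
    [0,0,0],
  ],
)

```text
clock: 9.88
position: [0.6055, 0.223, 0.0116]
tool_rot: [3.14, -0.006, 1.322]
force: [3.4, 15.1, 2.3]
grip_width: 0.023
finger_force: 52.6
```

```bash
python3 - <<'E'
from pan import *
from plan import plan
im=panlook('p2'); plan()
cv2.imwrite('pics/p2crop.png',cv2.resize(im[180:420,220:470,::-1],None,fx=2.4,fy=2.4))
E
```

```text
top pan in slab frame ((92.98436737060547, 162.57315063476562), (141.4462127685547, 73.31063842773438), 84.49571990966797) x pct [ 54.36058273 121.09943146]
top front [(70, np.float64(115.0)), (90, np.float64(114.7))]
top walls x [ 54.7 120.5]
top slab ((1.8519744873046875, 0.8601608276367188), (219.41981506347656, 220.14157104492188), 89.97322845458984)
scene pan in slab frame ((8.803741455078125, 191.16720581054688), (167.0802001953125, 269.14007568359375), 63.09124755859375) x pct [-122.31235738  117.3566256 ]
scene front [(10, np.float64(175.7)), (30, np.float64(177.5)), (50, np.float64(152.0)), (70, np.float64(110.7)), (90, np.float64(110.1))]
scene walls x [-122.3  117.3]
scene slab ((0.8466110229492188, -0.6303863525390625), (225.27740478515625, 217.072998046875), 89.22783660888672)
clock 9.9833 pos [0.6055 0.223  0.0115] rot [ 3.1399 -0.0059  1.3222] F [ 3.4 16.2  1.3] w 0.0229 q [-0.21  0.85 -0.36  1.66  0.42  0.7  -1.02]
```

View pics/p2crop.png

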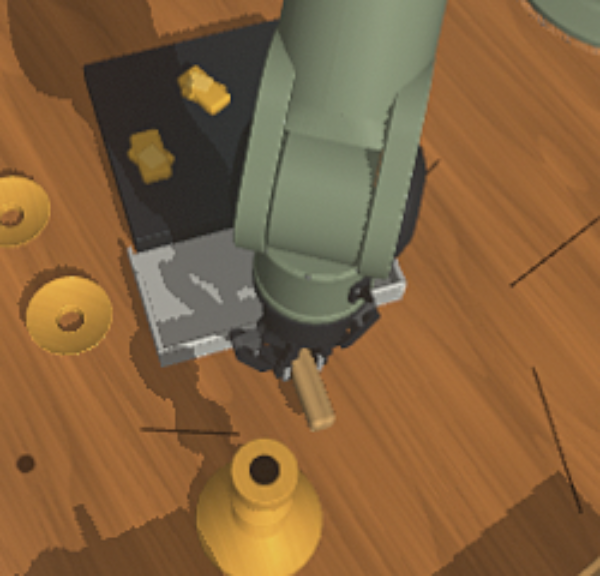

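Emit:
apply_moves(
  linear=[
    [0,0,0],
    [0,0,0],
    [0,0,0],
    [0,0,0],
    [0,0,0],
  ],
  delta_rot=[
    [0,0,0],
    [0,0,0],
    [0,0,0],
    [0,0,0],
    [0,0,0],
  ],
  gripper=0.06,
)

```text
clock: 10.4
position: [0.6046, 0.219, 0.0103]
tool_rot: [-3.142, 0.0, 1.32]
force: [-0.2, -0.2, -0.3]
grip_width: 0.0452
finger_force: 0.0
```

Emit:
apply_moves(
  linear=[
    [0,0,-0.1],
    [0,0,-0.3],
    [0,0,-0.5],
    [0,0,-0.75],
    [0,0,-1],
  ],
  delta_rot=[
    [0,0,0],
    [0,0,0],
    [0,0,0],
    [0,0,0],
    [0,0,0],
  ],
)

```text
clock: 10.82
position: [0.6044, 0.2191, 0.1119]
tool_rot: [-3.141, 0.0, 1.32]
force: [-0.5, 0.2, 0.4]
grip_width: 0.0452
finger_force: 0.0
```

Emit:
apply_moves(
  linear=[
    [0,0,-0.2],
    [0,0,-0.4],
    [0,0,-0.6],
    [0,0,-0.7],
    [0,0,-0.8],
  ],
  delta_rot=[
    [0,0,0],
    [0,0,0],
    [0,0,0],
    [0,0,0],
    [0,0,0],
  ],
)

```text
clock: 11.23
position: [0.6047, 0.2192, 0.1916]
tool_rot: [3.141, -0.0, 1.32]
force: [-0.1, -0.6, -0.3]
grip_width: 0.0453
finger_force: 0.0
```

```bash
python3 - <<'E'
from plan import *
plan((.5315,-.375,.18,165.5,7))
E
```

```text
clock 11.2333 pos [0.6047 0.2192 0.1916] rot [ 3.1408e+00 -5.0000e-04  1.3202e+00] F [-0.1 -0.6 -0.3] w 0.0453 q [-0.15  0.62 -0.44  1.57  0.3   1.01 -0.93]
[0.594 0.134 0.19 ] 88.5 | L [[-0.17, 0.022, 0.003], [-0.339, 0.044, 0.007], [-0.509, 0.065, 0.01], [-0.679, 0.087, 0.013], [-0.848, 0.109, 0.017]] | Rz [-0.021, -0.043, -0.064, -0.086, -0.107]
[0.584 0.049 0.188] 101.3 | L [[-0.17, -0.016, 0.003], [-0.341, -0.033, 0.007], [-0.511, -0.049, 0.01], [-0.681, -0.066, 0.013], [-0.851, -0.082, 0.017]] | Rz [-0.021, -0.043, -0.064, -0.086, -0.107]
[ 0.573 -0.035  0.187] 114.2 | L [[-0.162, -0.054, 0.003], [-0.325, -0.108, 0.007], [-0.487, -0.161, 0.01], [-0.649, -0.215, 0.013], [-0.812, -0.269, 0.017]] | Rz [-0.021, -0.043, -0.064, -0.086, -0.107]
[ 0.563 -0.12   0.185] 127.0 | L [[-0.146, -0.089, 0.003], [-0.293, -0.177, 0.007], [-0.439, -0.266, 0.01], [-0.585, -0.354, 0.013], [-0.732, -0.443, 0.017]] | Rz [-0.021, -0.043, -0.064, -0.086, -0.107]
[ 0.552 -0.205  0.183] 139.8 | L [[-0.123, -0.119, 0.003], [-0.246, -0.238, 0.007], [-0.369, -0.357, 0.01], [-0.492, -0.475, 0.013], [-0.615, -0.594, 0.017]] | Rz [-0.021, -0.043, -0.064, -0.086, -0.107]
[ 0.542 -0.29   0.182] 152.7 | L [[-0.094, -0.143, 0.003], [-0.187, -0.286, 0.007], [-0.281, -0.43, 0.01], [-0.374, -0.573, 0.013], [-0.468, -0.716, 0.017]] | Rz [-0.021, -0.043, -0.064, -0.086, -0.107]
[ 0.532 -0.375  0.18 ] 165.5 | L [[-0.059, -0.16, 0.003], [-0.119, -0.321, 0.007], [-0.178, -0.481, 0.01], [-0.237, -0.642, 0.013], [-0.297, -0.802, 0.017]] | Rz [-0.021, -0.043, -0.064, -0.086, -0.107]
```

Emit:
apply_moves(
  linear=[
    [-0.17,0.02,0],
    [-0.34,0.045,0],
    [-0.51,0.065,0.01],
    [-0.68,0.085,0.01],
    [-0.85,0.11,0.015],
  ],
  delta_rot=[
    [0,0,-0.021],
    [0,0,-0.043],
    [0,0,-0.064],
    [0,0,-0.086],
    [0,0,-0.107],
  ],
  gripper=1,
)

```text
clock: 11.65
position: [0.5937, 0.1333, 0.1884]
tool_rot: [-3.141, 0.0, 1.547]
force: [1.0, -0.6, -0.3]
grip_width: 0.0854
finger_force: 0.0
```

Emit:
apply_moves(
  linear=[
    [-0.17,-0.015,0],
    [-0.34,-0.035,0],
    [-0.51,-0.05,0.01],
    [-0.68,-0.065,0.01],
    [-0.85,-0.08,0.015],
  ],
  delta_rot=[
    [0,0,-0.021],
    [0,0,-0.043],
    [0,0,-0.064],
    [0,0,-0.086],
    [0,0,-0.107],
  ],
)

```text
clock: 12.07
position: [0.5835, 0.0485, 0.187]
tool_rot: [-3.141, -0.0, 1.771]
force: [0.6, 0.2, -0.3]
grip_width: 0.0854
finger_force: 0.0
```

Emit:
apply_moves(
  linear=[
    [-0.16,-0.055,0],
    [-0.325,-0.11,0],
    [-0.485,-0.16,0.01],
    [-0.65,-0.215,0.01],
    [-0.81,-0.27,0.015],
  ],
  delta_rot=[
    [0,0,-0.021],
    [0,0,-0.043],
    [0,0,-0.064],
    [0,0,-0.086],
    [0,0,-0.107],
  ],
)

```text
clock: 12.48
position: [0.5729, -0.0363, 0.1855]
tool_rot: [-3.141, -0.0, 1.995]
force: [1.2, 0.1, 0.7]
grip_width: 0.0855
finger_force: 0.0
```

Emit:
apply_moves(
  linear=[
    [-0.145,-0.09,0],
    [-0.295,-0.175,0],
    [-0.44,-0.265,0.01],
    [-0.585,-0.355,0.01],
    [-0.73,-0.445,0.015],
  ],
  delta_rot=[
    [0,0,-0.021],
    [0,0,-0.043],
    [0,0,-0.064],
    [0,0,-0.086],
    [0,0,-0.107],
  ],
)

```text
clock: 12.9
position: [0.5622, -0.121, 0.184]
tool_rot: [-3.141, -0.001, 2.219]
force: [0.2, -0.0, -1.3]
grip_width: 0.0853
finger_force: 0.0
```

Emit:
apply_moves(
  linear=[
    [-0.12,-0.12,0],
    [-0.245,-0.24,0],
    [-0.37,-0.355,0.01],
    [-0.49,-0.475,0.01],
    [-0.615,-0.595,0.015],
  ],
  delta_rot=[
    [0,0,-0.021],
    [0,0,-0.043],
    [0,0,-0.064],
    [0,0,-0.086],
    [0,0,-0.107],
  ],
)

```text
clock: 13.32
position: [0.5517, -0.2059, 0.1825]
tool_rot: [-3.141, -0.001, 2.443]
force: [-0.8, -0.7, -0.0]
grip_width: 0.0854
finger_force: 0.0
```

Emit:
apply_moves(
  linear=[
    [-0.095,-0.145,0],
    [-0.185,-0.285,0],
    [-0.28,-0.43,0.01],
    [-0.375,-0.575,0.01],
    [-0.47,-0.715,0.015],
  ],
  delta_rot=[
    [0,0,-0.021],
    [0,0,-0.043],
    [0,0,-0.064],
    [0,0,-0.086],
    [0,0,-0.107],
  ],
)

```text
clock: 13.73
position: [0.5415, -0.2909, 0.1809]
tool_rot: [-3.141, -0.001, 2.667]
force: [-1.2, 0.2, 0.5]
grip_width: 0.0851
finger_force: 0.0
```

Emit:
apply_moves(
  linear=[
    [-0.06,-0.16,0],
    [-0.12,-0.32,0],
    [-0.18,-0.48,0.01],
    [-0.24,-0.64,0.01],
    [-0.3,-0.8,0.015],
  ],
  delta_rot=[
    [0,0,-0.021],
    [0,0,-0.043],
    [0,0,-0.064],
    [0,0,-0.086],
    [0,0,-0.107],
  ],
)

```text
clock: 14.15
position: [0.5314, -0.3756, 0.1794]
tool_rot: [3.141, -0.001, 2.891]
force: [1.6, -0.2, 0.2]
grip_width: 0.0853
finger_force: 0.0
```

```bash
python3 - <<'E'
from plan import *
plan((.5315,-.375,.1,165.5,1),(.5315,-.375,.052,165.5,1))
from pan import panlook; panlook('p3')
E
```

```text
clock 14.15 pos [ 0.5314 -0.3756  0.1794] rot [ 3.1413e+00 -9.0000e-04  2.8912e+00] F [ 1.6 -0.2  0.2] w 0.0853 q [ 1.    0.72 -0.76  1.55  0.54  1.09  1.43]
[ 0.532 -0.375  0.1  ] 165.5 | L [[0.0, 0.001, 0.159], [0.0, 0.003, 0.317], [0.001, 0.004, 0.476], [0.001, 0.005, 0.635], [0.001, 0.006, 0.794]] | Rz [0.0, 0.001, 0.001, 0.001, 0.001]
[ 0.532 -0.375  0.052] 165.5 | L [[0.0, 0.0, 0.096], [0.0, 0.0, 0.192], [0.0, 0.0, 0.288], [0.0, 0.0, 0.384], [0.0, 0.0, 0.48]] | Rz [-0.0, -0.0, -0.0, -0.0, -0.0]
top pan in slab frame ((4.352210998535156, 167.07308959960938), (144.0810546875, 250.73736572265625), 89.97151184082031) x pct [-120.25054251  119.92057947]
top front [(-90, np.float64(114.7)), (-70, np.float64(114.5)), (-50, np.float64(115.0)), (-30, np.float64(114.5)), (-10, np.float64(114.9)), (10, np.float64(114.8)), (30, np.float64(114.7)), (50, np.float64(114.9)), (70, np.float64(115.0)), (90, np.float64(115.0))]
top walls x [-120.3  119.7]
top slab ((1.097564697265625, -0.28192138671875), (219.68698120117188, 218.77255249023438), 0.10182785987854004)
scene pan in slab frame ((-3.0212936401367188, 167.32406616210938), (241.53504943847656, 144.56033325195312), 0.028230508789420128) x pct [-122.72438904  117.02694641]
scene front [(-90, np.float64(110.4)), (-70, np.float64(110.0)), (-50, np.float64(110.0)), (-30, np.float64(110.8)), (-10, np.float64(110.5)), (10, np.float64(110.8)), (30, np.float64(110.7)), (50, np.float64(110.8)), (70, np.float64(110.8)), (90, np.float64(109.8))]
scene walls x [-122.2  117. ]
scene slab ((-1.5535430908203125, -0.20599365234375), (222.9982147216797, 219.31826782226562), 89.97557830810547)
```

View pics/p3top.png

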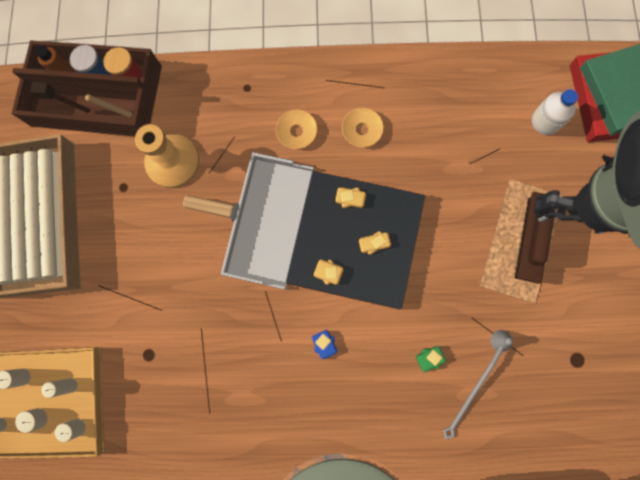

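Pan sits square against the slab's left edge, with its lip running from about (314,170) to (287,284). The candlestick and bobeches haven't moved, and the gripper is above the brush.

Emit:
apply_moves(
  linear=[
    [0,0,0.16],
    [0,0,0.32],
    [0,0,0.48],
    [0,0.005,0.64],
    [0,0.005,0.79],
  ],
  delta_rot=[
    [0,0,0],
    [0,0,0],
    [0,0,0],
    [0,0,0.001],
    [0,0,0.001],
  ],
)

```text
clock: 14.67
position: [0.5319, -0.3736, 0.0996]
tool_rot: [3.141, -0.001, 2.887]
force: [-0.0, -0.3, 0.4]
grip_width: 0.0853
finger_force: 0.0
```

Emit:
apply_moves(
  linear=[
    [0,0,0.15],
    [0,0,0.28],
    [0,0,0.38],
    [0,0,0.45],
    [0,0,0.48],
  ],
  delta_rot=[
    [0,0,0],
    [0,0,0],
    [0,0,0],
    [0,0,0],
    [0,0,0],
  ],
)

```text
clock: 15.08
position: [0.5319, -0.3741, 0.0517]
tool_rot: [3.141, -0.001, 2.887]
force: [-0.0, 0.9, -0.4]
grip_width: 0.0856
finger_force: 0.0
```

Emit:
apply_moves(
  linear=[
    [0,0,0],
    [0,0,0],
    [0,0,0],
    [0,0,0],
    [0,0,0],
  ],
  delta_rot=[
    [0,0,0],
    [0,0,0],
    [0,0,0],
    [0,0,0],
    [0,0,0],
  ],
  gripper=-1,
  force=70,
)

```text
clock: 15.5
position: [0.5323, -0.3746, 0.0534]
tool_rot: [-3.141, 0.001, 2.887]
force: [-2.1, 1.6, 9.0]
grip_width: 0.0266
finger_force: 68.0
```

Emit:
apply_moves(
  linear=[
    [0,0,0],
    [0,0,0],
    [0,0,0],
    [0,0,0],
    [0,0,0],
  ],
  delta_rot=[
    [0,0,0],
    [0,0,0],
    [0,0,0],
    [0,0,0],
    [0,0,0],
  ],
)

```text
clock: 15.92
position: [0.5323, -0.3746, 0.0534]
tool_rot: [-3.141, 0.001, 2.887]
force: [-2.1, 0.0, 5.7]
grip_width: 0.0272
finger_force: 68.7
```

Emit:
apply_moves(
  linear=[
    [0,0,-0.05],
    [0,0,-0.15],
    [0,0,-0.3],
    [0,0,-0.45],
    [0,0,-0.6],
  ],
  delta_rot=[
    [0,0,0],
    [0,0,0],
    [0,0,0],
    [0,0,0],
    [0,0,0],
  ],
)

```text
clock: 16.33
position: [0.5323, -0.3744, 0.1149]
tool_rot: [-3.141, 0.001, 2.887]
force: [-0.0, -0.2, -3.1]
grip_width: 0.027
finger_force: 69.2
```

```bash
python3 - <<'E'
from plan import *
plan((.5451,-.1402,.115,165.6,3),(.5451,-.1402,.081,165.6,1),(.5982,.0682,.081,165.6,5))
E
```

```text
clock 16.3333 pos [ 0.5323 -0.3744  0.1149] rot [-3.1414e+00  8.0000e-04  2.8869e+00] F [-0.  -0.2 -3.1] w 0.027 q [ 0.97  0.79 -0.72  1.6   0.6   0.99  1.37]
[ 0.537 -0.296  0.115] 165.5 | L [[0.031, 0.153, -0.0], [0.062, 0.307, -0.0], [0.093, 0.46, -0.0], [0.124, 0.613, -0.0], [0.155, 0.766, -0.0]] | Rz [-0.0, -0.0, -0.0, -0.0, -0.001]
[ 0.541 -0.218  0.115] 165.5 | L [[0.031, 0.153, -0.0], [0.062, 0.307, -0.0], [0.093, 0.46, -0.0], [0.124, 0.613, -0.0], [0.154, 0.766, -0.0]] | Rz [-0.0, -0.0, -0.0, -0.0, -0.001]
[ 0.545 -0.14   0.115] 165.6 | L [[0.031, 0.153, -0.0], [0.061, 0.307, -0.0], [0.092, 0.46, -0.0], [0.123, 0.613, -0.0], [0.154, 0.767, -0.0]] | Rz [-0.0, -0.0, -0.0, -0.0, -0.001]
[ 0.545 -0.14   0.081] 165.6 | L [[-0.0, -0.0, 0.068], [-0.0, -0.0, 0.136], [-0.0, -0.0, 0.204], [-0.0, -0.0, 0.272], [-0.0, -0.0, 0.34]] | Rz [-0.0, -0.0, -0.0, -0.0, -0.0]
[ 0.556 -0.099  0.081] 165.6 | L [[0.0, 0.086, 0.0], [0.0, 0.172, 0.0], [0.0, 0.258, 0.0], [0.001, 0.344, 0.0], [0.001, 0.43, 0.0]] | Rz [-0.0, -0.0, -0.0, -0.0, -0.0]
[ 0.566 -0.057  0.081] 165.6 | L [[0.0, 0.086, 0.0], [0.0, 0.172, 0.0], [0.0, 0.258, 0.0], [0.001, 0.344, 0.0], [0.001, 0.43, 0.0]] | Rz [-0.0, -0.0, -0.0, -0.0, -0.0]
[ 0.577 -0.015  0.081] 165.6 | L [[0.0, 0.086, 0.0], [0.0, 0.172, 0.0], [0.0, 0.258, 0.0], [0.001, 0.344, 0.0], [0.001, 0.43, 0.0]] | Rz [-0.0, -0.0, -0.0, -0.0, -0.0]
[0.588 0.027 0.081] 165.6 | L [[0.0, 0.086, 0.0], [0.0, 0.172, 0.0], [0.0, 0.258, 0.0], [0.001, 0.344, 0.0], [0.001, 0.43, 0.0]] | Rz [-0.0, -0.0, -0.0, -0.0, -0.0]
[0.598 0.068 0.081] 165.6 | L [[0.0, 0.086, 0.0], [0.0, 0.172, 0.0], [0.0, 0.258, 0.0], [0.001, 0.344, 0.0], [0.001, 0.43, 0.0]] | Rz [-0.0, -0.0, -0.0, -0.0, -0.0]
```

Emit:
apply_moves(
  linear=[
    [0.03,0.155,0],
    [0.06,0.305,0],
    [0.09,0.46,0],
    [0.125,0.615,0],
    [0.155,0.765,0],
  ],
  delta_rot=[
    [0,0,0],
    [0,0,0],
    [0,0,0],
    [0,0,0],
    [0,0,-0.001],
  ],
)

```text
clock: 16.75
position: [0.5366, -0.2958, 0.1144]
tool_rot: [-3.141, 0.001, 2.889]
force: [1.0, 0.5, -2.5]
grip_width: 0.027
finger_force: 69.3
```

Emit:
apply_moves(
  linear=[
    [0.03,0.155,0],
    [0.06,0.305,0],
    [0.09,0.46,0],
    [0.125,0.615,0],
    [0.155,0.765,0],
  ],
  delta_rot=[
    [0,0,0],
    [0,0,0],
    [0,0,0],
    [0,0,0],
    [0,0,-0.001],
  ],
)

```text
clock: 17.17
position: [0.5408, -0.2178, 0.1143]
tool_rot: [-3.141, 0.001, 2.891]
force: [0.1, 0.5, -3.2]
grip_width: 0.0271
finger_force: 69.3
```

Emit:
apply_moves(
  linear=[
    [0.03,0.155,0],
    [0.06,0.305,0],
    [0.09,0.46,0],
    [0.125,0.615,0],
    [0.155,0.765,0],
  ],
  delta_rot=[
    [0,0,0],
    [0,0,0],
    [0,0,0],
    [0,0,0],
    [0,0,0],
  ],
)

```text
clock: 17.58
position: [0.5448, -0.1398, 0.1143]
tool_rot: [-3.141, 0.001, 2.891]
force: [0.7, -0.6, -3.1]
grip_width: 0.0272
finger_force: 69.3
```

Emit:
apply_moves(
  linear=[
    [0,0,0.1],
    [0,0,0.2],
    [0,0,0.28],
    [0,0,0.32],
    [0,0,0.34],
  ],
  delta_rot=[
    [0,0,0],
    [0,0,0],
    [0,0,0],
    [0,0,0],
    [0,0,0],
  ],
)

```text
clock: 18.0
position: [0.5439, -0.1414, 0.0792]
tool_rot: [-3.14, -0.001, 2.89]
force: [-23.3, -1.9, 59.0]
grip_width: 0.0275
finger_force: 77.3
```

Emit:
apply_moves(
  linear=[
    [0,0,0],
    [0,0,0],
    [0,0,0],
    [0,0,0],
    [0,0,0],
  ],
  delta_rot=[
    [0,0,0],
    [0,0,0],
    [0,0,0],
    [0,0,0],
    [0,0,0],
  ],
)

```text
clock: 18.42
position: [0.544, -0.1413, 0.0793]
tool_rot: [-3.141, -0.001, 2.89]
force: [-8.2, 0.2, 15.4]
grip_width: 0.0269
finger_force: 71.9
```

```bash
cat > bz.py <<'E'
from meas import *
from plan import plan
# held brush: back surface height & rect
for n in('scene','top'):
    im,d=optics.grab_frame(n); P=cloud(n,d); p=monitor.observe()['position']
    h=cv2.cvtColor(im,cv2.COLOR_RGB2HSV).astype(int)
    zb=p[2]-.0494+.042
    m=(np.linalg.norm(P[...,:2]-p[:2],axis=-1)<.1)&(abs(P[...,2]-zb)<.008)&(h[...,1]>60)&(h[...,2]<140)
    Q=P[m]; A=np.c_[Q[:,:2]-p[:2],np.ones(len(Q))]; print(n,'back pts',len(Q),'plane',np.round(np.linalg.lstsq(A,Q[:,2],rcond=None)[0],4),'expect',round(zb,4),rect(Q))
plan()
E
python3 bz.py
```

```text
scene back pts 664 plane [-0.021  -0.0707  0.0729] expect 0.0719 (array([ 540.8, -141.1]), array([ 48.4, 169.6]), 75.7)
top back pts 705 plane [ 0.0012 -0.0123  0.0716] expect 0.0719 (array([ 500.6, -131.4]), array([46.7, 82.4]), 75.6)
clock 18.5167 pos [ 0.5439 -0.1414  0.0793] rot [-3.1405e+00 -7.0000e-04  2.8900e+00] F [-9.3  0.5 15.1] w 0.0273 q [ 0.64  0.73 -0.71  1.86  0.65  0.8   0.91]
```

Emit:
apply_moves(
  linear=[
    [0,0,-0.01],
    [0,0,-0.02],
    [0,0,-0.025],
    [0,0,-0.025],
    [0,0,-0.025],
  ],
  delta_rot=[
    [0,0,0],
    [0,0,0],
    [0,0,0],
    [0,0,0],
    [0,0,0],
  ],
)

```text
clock: 18.93
position: [0.5444, -0.1407, 0.0812]
tool_rot: [3.142, -0.0, 2.891]
force: [0.6, -0.6, -2.0]
grip_width: 0.027
finger_force: 69.2
```

Emit:
apply_moves(
  linear=[
    [0,0.06,0],
    [0,0.14,0],
    [0,0.23,0],
    [0,0.32,0],
    [0,0.4,0],
  ],
  delta_rot=[
    [0,0,0],
    [0,0,0],
    [0,0,0],
    [0,0,0],
    [0,0,0],
  ],
)

```text
clock: 19.35
position: [0.5547, -0.1002, 0.0813]
tool_rot: [3.141, 0.0, 2.892]
force: [-0.3, -0.1, -2.9]
grip_width: 0.0271
finger_force: 69.3
```

Emit:
apply_moves(
  linear=[
    [0,0.085,0],
    [0,0.17,0],
    [0,0.26,0],
    [0,0.345,0],
    [0,0.43,0],
  ],
  delta_rot=[
    [0,0,0],
    [0,0,0],
    [0,0,0],
    [0,0,0],
    [0,0,0],
  ],
)

```text
clock: 19.77
position: [0.5652, -0.0592, 0.0813]
tool_rot: [3.142, -0.0, 2.891]
force: [-0.6, -0.2, -2.9]
grip_width: 0.0268
finger_force: 69.4
```

Emit:
apply_moves(
  linear=[
    [0,0.085,0],
    [0,0.17,0],
    [0,0.26,0],
    [0,0.345,0],
    [0,0.43,0],
  ],
  delta_rot=[
    [0,0,0],
    [0,0,0],
    [0,0,0],
    [0,0,0],
    [0,0,0],
  ],
)

```text
clock: 20.18
position: [0.5758, -0.0176, 0.0813]
tool_rot: [3.142, -0.0, 2.891]
force: [0.3, -0.5, -3.3]
grip_width: 0.0271
finger_force: 69.3
```

Emit:
apply_moves(
  linear=[
    [0,0.085,0],
    [0,0.17,0],
    [0,0.26,0],
    [0,0.345,0],
    [0,0.43,0],
  ],
  delta_rot=[
    [0,0,0],
    [0,0,0],
    [0,0,0],
    [0,0,0],
    [0,0,0],
  ],
)

```text
clock: 20.6
position: [0.5865, 0.0241, 0.0813]
tool_rot: [3.142, 0.0, 2.891]
force: [0.2, -0.7, -3.0]
grip_width: 0.0271
finger_force: 69.4
```

Emit:
apply_moves(
  linear=[
    [0,0.085,0],
    [0,0.17,0],
    [0,0.26,0],
    [0,0.345,0],
    [0,0.43,0],
  ],
  delta_rot=[
    [0,0,0],
    [0,0,0],
    [0,0,0],
    [0,0,0],
    [0,0,0],
  ],
)

```text
clock: 21.02
position: [0.5972, 0.0657, 0.0813]
tool_rot: [3.142, -0.0, 2.891]
force: [-0.2, -0.2, -1.9]
grip_width: 0.0271
finger_force: 69.3
```

Emit:
apply_moves(
  linear=[
    [0,0,-0.1],
    [0,-0.1,-0.25],
    [0,-0.3,-0.45],
    [0,-0.5,-0.6],
    [0,-0.7,-0.6],
  ],
  delta_rot=[
    [0,0,0],
    [0,0,0],
    [0,0,0],
    [0,0,0],
    [0,0,0],
  ],
)

```text
clock: 21.43
position: [0.5806, -0.0035, 0.1448]
tool_rot: [3.141, 0.004, 2.891]
force: [0.9, -1.1, -2.4]
grip_width: 0.0271
finger_force: 69.6
```

```bash
python3 - <<'E'
from meas import *
from plan import plan
im,d=optics.grab_frame('scene'); t,_=optics.grab_frame('top')
cv2.imwrite('pics/s1.png',np.hstack([cv2.resize(im[150:390,200:450],(400,384)),cv2.resize(t[130:330,200:440],(400,384))])[:,:,::-1])
plan((.5011,-.0619,.141,165.6,2),(.5011,-.0619,.0812,165.6,1))
E
```

```text
clock 21.5333 pos [ 0.5794 -0.0071  0.1423] rot [-3.1394e+00  1.2000e-03  2.8867e+00] F [-0.6 -1.1 -2.9] w 0.0271 q [ 0.43  0.66 -0.76  1.78  0.56  0.93  0.74]
[ 0.54  -0.034  0.142] 165.5 | L [[0.062, -0.073, 0.001], [0.124, -0.146, 0.003], [0.186, -0.218, 0.004], [0.248, -0.291, 0.005], [0.31, -0.364, 0.007]] | Rz [-0.0, -0.0, -0.001, -0.001, -0.001]
[ 0.501 -0.062  0.141] 165.6 | L [[0.062, -0.073, 0.001], [0.124, -0.145, 0.003], [0.186, -0.218, 0.004], [0.248, -0.291, 0.005], [0.31, -0.364, 0.007]] | Rz [-0.0, -0.0, -0.001, -0.001, -0.001]
[ 0.501 -0.062  0.081] 165.6 | L [[-0.0, 0.0, 0.12], [-0.0, 0.0, 0.239], [-0.0, 0.0, 0.359], [-0.0, 0.0, 0.478], [-0.0, 0.0, 0.598]] | Rz [-0.0, -0.0, -0.0, -0.0, -0.0]
```

View pics/s1.png

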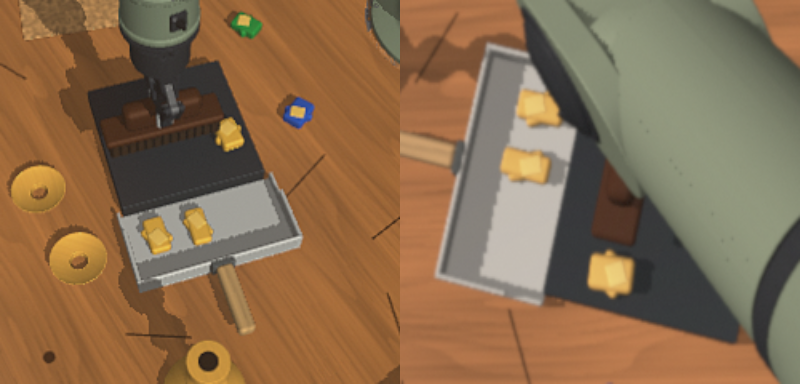

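Two pieces now lie flat in the pan, at crop px (157,235) and (198,226). The third is still on the slab at (230,133).

Emit:
apply_moves(
  linear=[
    [0.06,-0.07,0],
    [0.125,-0.145,0],
    [0.185,-0.22,0],
    [0.25,-0.29,0],
    [0.31,-0.365,0],
  ],
  delta_rot=[
    [0,0,0],
    [0,0,0],
    [0,0,0],
    [0,0,0],
    [0,0,0],
  ],
)

```text
clock: 21.95
position: [0.5395, -0.0309, 0.1413]
tool_rot: [-3.142, -0.0, 2.892]
force: [-0.6, -0.2, -2.6]
grip_width: 0.0273
finger_force: 69.8
```

Emit:
apply_moves(
  linear=[
    [0.06,-0.07,0],
    [0.125,-0.145,0],
    [0.185,-0.22,0],
    [0.25,-0.29,0],
    [0.31,-0.365,0],
  ],
  delta_rot=[
    [0,0,0],
    [0,0,0],
    [0,0,0],
    [0,0,0],
    [0,0,0],
  ],
)

```text
clock: 22.37
position: [0.5006, -0.0588, 0.1413]
tool_rot: [3.142, 0.0, 2.891]
force: [0.2, -0.2, -2.3]
grip_width: 0.0267
finger_force: 69.8
```

Emit:
apply_moves(
  linear=[
    [0,0,0.15],
    [0,0,0.3],
    [0,0,0.45],
    [0,0,0.55],
    [0,0,0.59],
  ],
  delta_rot=[
    [0,0,0],
    [0,0,0],
    [0,0,0],
    [0,0,0],
    [0,0,0],
  ],
)

```text
clock: 22.78
position: [0.5007, -0.0585, 0.0811]
tool_rot: [-3.142, -0.002, 2.891]
force: [-0.6, 0.3, -3.3]
grip_width: 0.0272
finger_force: 69.9
```

Emit:
apply_moves(
  linear=[
    [0,0.05,0],
    [0,0.12,0],
    [0,0.2,0],
    [0,0.28,0],
    [0,0.36,0],
  ],
  delta_rot=[
    [0,0,0],
    [0,0,0],
    [0,0,0],
    [0,0,0],
    [0,0,0],
  ],
)

```text
clock: 23.2
position: [0.5109, -0.0222, 0.0828]
tool_rot: [3.141, 0.001, 2.892]
force: [0.8, 0.2, -2.8]
grip_width: 0.0267
finger_force: 69.7
```

Emit:
apply_moves(
  linear=[
    [0,0.08,0],
    [0,0.16,0],
    [0,0.24,0],
    [0,0.32,0],
    [0,0.4,0],
  ],
  delta_rot=[
    [0,0,0],
    [0,0,0],
    [0,0,0],
    [0,0,0],
    [0,0,0],
  ],
)

```text
clock: 23.62
position: [0.5205, 0.0162, 0.0823]
tool_rot: [3.142, -0.0, 2.891]
force: [-0.4, -0.0, -2.7]
grip_width: 0.027
finger_force: 69.7
```

Emit:
apply_moves(
  linear=[
    [0,0.08,0],
    [0,0.16,0],
    [0,0.24,0],
    [0,0.32,0],
    [0,0.4,0],
  ],
  delta_rot=[
    [0,0,0],
    [0,0,0],
    [0,0,0],
    [0,0,0],
    [0,0,0],
  ],
)

```text
clock: 24.03
position: [0.5304, 0.0548, 0.0823]
tool_rot: [3.142, -0.0, 2.891]
force: [0.1, 0.6, -2.6]
grip_width: 0.027
finger_force: 69.7
```

Emit:
apply_moves(
  linear=[
    [0,0.07,0],
    [0,0.14,0],
    [0,0.21,0],
    [0,0.28,0],
    [0,0.34,0],
  ],
  delta_rot=[
    [0,0,0],
    [0,0,0],
    [0,0,0],
    [0,0,0],
    [0,0,0],
  ],
)

```text
clock: 24.45
position: [0.5389, 0.0878, 0.0823]
tool_rot: [3.141, 0.0, 2.891]
force: [0.0, 0.5, -3.1]
grip_width: 0.0277
finger_force: 69.7
```

Emit:
apply_moves(
  linear=[
    [0,0,-0.1],
    [0,-0.1,-0.25],
    [0,-0.3,-0.4],
    [0,-0.5,-0.5],
    [0,-0.7,-0.5],
  ],
  delta_rot=[
    [0,0,0],
    [0,0,0],
    [0,0,0],
    [0,0,0],
    [0,0,0],
  ],
)

```text
clock: 24.87
position: [0.5219, 0.0185, 0.1347]
tool_rot: [3.141, 0.003, 2.891]
force: [0.9, 0.3, -3.0]
grip_width: 0.027
finger_force: 69.9
```

```bash
python3 - <<'E'
from meas import *
from plan import plan
im,d=optics.grab_frame('scene'); t,_=optics.grab_frame('top')
cv2.imwrite('pics/s2.png',np.hstack([cv2.resize(im[150:390,200:450],(400,384)),cv2.resize(t[130:330,200:440],(400,384))])[:,:,::-1])
plan((.5315,-.3615,.133,161,5),(.5315,-.3615,.065,161,1))
E
```

```text
clock 24.9667 pos [0.5209 0.0155 0.1331] rot [-3.1394e+00  7.0000e-04  2.8870e+00] F [ 0.1  0.4 -2.3] w 0.0276 q [ 0.42  0.6  -0.77  1.93  0.56  0.84  0.66]
[ 0.523 -0.06   0.133] 164.5 | L [[-0.042, -0.145, 0.0], [-0.084, -0.29, 0.0], [-0.126, -0.435, 0.0], [-0.168, -0.579, 0.0], [-0.21, -0.724, 0.0]] | Rz [0.001, 0.003, 0.004, 0.006, 0.007]
[ 0.525 -0.135  0.133] 163.6 | L [[-0.044, -0.144, 0.0], [-0.089, -0.288, 0.0], [-0.133, -0.433, 0.0], [-0.177, -0.577, 0.0], [-0.222, -0.721, 0.0]] | Rz [0.001, 0.003, 0.004, 0.006, 0.007]
[ 0.527 -0.211  0.133] 162.8 | L [[-0.047, -0.143, 0.0], [-0.093, -0.287, 0.0], [-0.14, -0.43, 0.0], [-0.186, -0.574, 0.0], [-0.233, -0.717, 0.0]] | Rz [0.001, 0.003, 0.004, 0.006, 0.007]
[ 0.529 -0.286  0.133] 161.9 | L [[-0.049, -0.143, 0.0], [-0.097, -0.286, 0.0], [-0.146, -0.428, 0.0], [-0.195, -0.571, 0.0], [-0.244, -0.714, 0.0]] | Rz [0.001, 0.003, 0.004, 0.006, 0.007]
[ 0.531 -0.361  0.133] 161.0 | L [[-0.051, -0.142, 0.0], [-0.102, -0.284, 0.0], [-0.153, -0.426, 0.0], [-0.204, -0.568, 0.0], [-0.255, -0.71, 0.0]] | Rz [0.001, 0.003, 0.004, 0.006, 0.007]
[ 0.532 -0.362  0.065] 161.0 | L [[-0.0, 0.0, 0.136], [-0.0, 0.0, 0.272], [-0.0, 0.0, 0.408], [-0.0, 0.0, 0.544], [-0.0, 0.0, 0.68]] | Rz [-0.0, -0.0, -0.0, -0.0, -0.0]
```

View pics/s2.png

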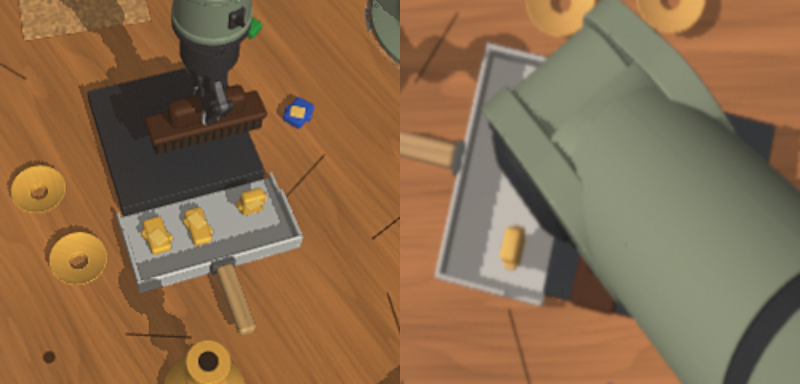

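All three pieces are in the pan, at crop px (157,235), (198,226) and (251,201), and the slab is clear. Next I return the brush to the middle of the mat, which is at (0.5315, -0.3615) with yaw -19°.

Emit:
apply_moves(
  linear=[
    [-0.04,-0.145,0],
    [-0.085,-0.29,0],
    [-0.125,-0.435,0],
    [-0.17,-0.58,0],
    [-0.21,-0.725,0],
  ],
  delta_rot=[
    [0,0,0.001],
    [0,0,0.003],
    [0,0,0.004],
    [0,0,0.006],
    [0,0,0.007],
  ],
)

```text
clock: 25.38
position: [0.5237, -0.0568, 0.1328]
tool_rot: [3.142, 0.0, 2.876]
force: [0.2, -0.0, -3.7]
grip_width: 0.0274
finger_force: 70.2
```

Emit:
apply_moves(
  linear=[
    [-0.045,-0.145,0],
    [-0.09,-0.29,0],
    [-0.135,-0.435,0],
    [-0.175,-0.575,0],
    [-0.22,-0.72,0],
  ],
  delta_rot=[
    [0,0,0.001],
    [0,0,0.003],
    [0,0,0.004],
    [0,0,0.006],
    [0,0,0.007],
  ],
)

```text
clock: 25.8
position: [0.526, -0.1321, 0.1327]
tool_rot: [3.142, 0.0, 2.862]
force: [0.8, 0.0, -3.5]
grip_width: 0.0267
finger_force: 70.2
```

Emit:
apply_moves(
  linear=[
    [-0.045,-0.145,0],
    [-0.095,-0.285,0],
    [-0.14,-0.43,0],
    [-0.185,-0.575,0],
    [-0.235,-0.715,0],
  ],
  delta_rot=[
    [0,0,0.001],
    [0,0,0.003],
    [0,0,0.004],
    [0,0,0.006],
    [0,0,0.007],
  ],
)

```text
clock: 26.22
position: [0.5288, -0.2076, 0.1326]
tool_rot: [3.142, -0.0, 2.847]
force: [0.5, -0.4, -2.6]
grip_width: 0.0272
finger_force: 70.2
```

Emit:
apply_moves(
  linear=[
    [-0.05,-0.145,0],
    [-0.095,-0.285,0],
    [-0.145,-0.43,0],
    [-0.195,-0.57,0],
    [-0.245,-0.715,0],
  ],
  delta_rot=[
    [0,0,0.001],
    [0,0,0.003],
    [0,0,0.004],
    [0,0,0.006],
    [0,0,0.007],
  ],
)

```text
clock: 26.63
position: [0.5316, -0.2833, 0.1324]
tool_rot: [3.141, -0.0, 2.832]
force: [-0.0, 0.1, -3.5]
grip_width: 0.0272
finger_force: 70.2
```

Emit:
apply_moves(
  linear=[
    [-0.05,-0.14,0],
    [-0.1,-0.285,0],
    [-0.155,-0.43,0],
    [-0.205,-0.57,0],
    [-0.255,-0.71,0],
  ],
  delta_rot=[
    [0,0,0.001],
    [0,0,0.003],
    [0,0,0.004],
    [0,0,0.006],
    [0,0,0.007],
  ],
)

```text
clock: 27.05
position: [0.5342, -0.3591, 0.1323]
tool_rot: [3.141, -0.0, 2.817]
force: [0.1, 0.3, -2.6]
grip_width: 0.0275
finger_force: 70.1
```

```bash
python3 - <<'E'
from plan import *
plan((.5322,-.3611,.063,161,1))
E
python3 bz.py
```

```text
clock 27.05 pos [ 0.5342 -0.3591  0.1323] rot [ 3.1415e+00 -1.0000e-04  2.8172e+00] F [ 0.1  0.3 -2.6] w 0.0275 q [ 0.95  0.75 -0.71  1.61  0.56  0.99  1.31]
[ 0.532 -0.361  0.063] 161.0 | L [[0.002, -0.005, 0.139], [0.005, -0.01, 0.277], [0.007, -0.015, 0.416], [0.01, -0.02, 0.554], [0.012, -0.026, 0.693]] | Rz [0.001, 0.001, 0.002, 0.003, 0.003]
scene back pts 600 plane [-0.0284 -0.0839  0.1257] expect 0.1247 (array([ 532.9, -356.3]), array([ 49.1, 170.6]), 71.0)
top back pts 1123 plane [-0.0133 -0.0447  0.1239] expect 0.1245 (array([ 533.6, -362.7]), array([ 47.1, 169.9]), 71.1)
clock 27.15 pos [ 0.5337 -0.3609  0.1319] rot [-3.1408  0.      2.8145] F [-0.6 -0.3 -3. ] w 0.0269 q [ 0.95  0.76 -0.71  1.6   0.56  0.99  1.31]
```

Emit:
apply_moves(
  linear=[
    [0,0,0.18],
    [0.01,0,0.36],
    [0.015,-0.005,0.52],
    [0.015,-0.005,0.66],
    [0.015,-0.005,0.73],
  ],
  delta_rot=[
    [0,0,0],
    [0,0,0],
    [0,0,0],
    [0,0,0],
    [0,0,0],
  ],
)

```text
clock: 27.57
position: [0.5321, -0.3573, 0.0575]
tool_rot: [3.141, -0.002, 2.818]
force: [0.1, 0.0, -2.7]
grip_width: 0.0268
finger_force: 70.1
```

Emit:
apply_moves(
  linear=[
    [0,0,0.01],
    [0,0,0.02],
    [0,0,0.03],
    [0,0,0.04],
    [0,0,0.04],
  ],
  delta_rot=[
    [0,0,0],
    [0,0,0],
    [0,0,0],
    [0,0,0],
    [0,0,0],
  ],
)

```text
clock: 27.98
position: [0.5329, -0.3578, 0.0558]
tool_rot: [-3.141, 0.001, 2.818]
force: [-0.3, 0.8, -3.1]
grip_width: 0.0274
finger_force: 70.1
```

Emit:
apply_moves(
  linear=[
    [0,-0.01,0],
    [0,-0.02,0],
    [0,-0.03,0.005],
    [0,-0.03,0.01],
    [0,-0.03,0.015],
  ],
  delta_rot=[
    [0,0,0],
    [0,0,0],
    [0,0,0],
    [0,0,0.001],
    [0,0,0.002],
  ],
)

```text
clock: 28.4
position: [0.5316, -0.3606, 0.0538]
tool_rot: [-3.142, 0.0, 2.813]
force: [-0.1, 0.5, -2.9]
grip_width: 0.0273
finger_force: 70.1
```

Emit:
apply_moves(
  linear=[
    [0,0,0.002],
    [0,0,0.004],
    [0,0,0.006],
    [0,0,0.008],
    [0,0,0.008],
  ],
  delta_rot=[
    [0,0,0],
    [0,0,0],
    [0,0,0],
    [0,0,0],
    [0,0,0],
  ],
)

```text
clock: 28.82
position: [0.5317, -0.3605, 0.0534]
tool_rot: [-3.141, -0.0, 2.814]
force: [-3.8, 0.6, 5.6]
grip_width: 0.0269
finger_force: 71.2
```

Contact on the mat. I'll release and retreat, then check.

Emit:
apply_moves(
  linear=[
    [0,0,0],
    [0,0,0],
    [0,0,0],
    [0,0,0],
    [0,0,0],
  ],
  delta_rot=[
    [0,0,0],
    [0,0,0],
    [0,0,0],
    [0,0,0],
    [0,0,0],
  ],
  gripper=0.5,
)

```text
clock: 29.23
position: [0.5317, -0.3604, 0.053]
tool_rot: [3.142, 0.0, 2.814]
force: [0.4, 0.7, 0.0]
grip_width: 0.0638
finger_force: 0.0
```

Emit:
apply_moves(
  linear=[
    [0,0,-0.1],
    [0,0,-0.3],
    [0,0,-0.5],
    [0,0,-0.75],
    [0,0,-1],
  ],
  delta_rot=[
    [0,0,0],
    [0,0,0],
    [0,0,0],
    [0,0,0],
    [0,0,0],
  ],
)

```text
clock: 29.65
position: [0.5316, -0.3602, 0.1547]
tool_rot: [3.141, -0.0, 2.814]
force: [0.2, -0.2, 0.2]
grip_width: 0.0641
finger_force: 0.0
```

Emit:
apply_moves(
  linear=[
    [0,0,-0.2],
    [0,0,-0.4],
    [0,0,-0.6],
    [0,0,-0.8],
    [0,0,-0.9],
  ],
  delta_rot=[
    [0,0,0],
    [0,0,0],
    [0,0,0],
    [0,0,0],
    [0,0,0],
  ],
)

```text
clock: 30.07
position: [0.5323, -0.3605, 0.2461]
tool_rot: [-3.141, 0.003, 2.814]
force: [0.4, -0.2, 0.3]
grip_width: 0.0639
finger_force: 0.0
```

```bash
python3 - <<'E'
from pan import *
from meas import measure
import io,contextlib
im=panlook('f')
ims,ds={},{}
for n in('top','scene'): ims[n],ds[n]=optics.grab_frame(n)
b=io.StringIO()
with contextlib.redirect_stdout(b): measure(ims,ds)
print('\n'.join(l for l in b.getvalue().split('\n') if any(k in l for k in('back','ridge','mat','wax'))))
E
```

```text
top pan in slab frame ((4.556068420410156, 166.95523071289062), (143.8839111328125, 251.63330078125), 89.98747253417969) x pct [-120.40191998  119.9212619 ]
top front [(-90, np.float64(114.7)), (-70, np.float64(115.2)), (-50, np.float64(114.9)), (-30, np.float64(114.8)), (-10, np.float64(114.8)), (10, np.float64(114.0)), (30, np.float64(114.5)), (50, np.float64(114.4)), (70, np.float64(115.0)), (90, np.float64(114.5))]
top walls x [-120.3  119.4]
top slab ((0.7271270751953125, 0.190826416015625), (219.46022033691406, 218.98069763183594), 0.009985820390284061)
scene pan in slab frame ((-2.8438186645507812, 168.63047790527344), (147.205322265625, 241.22084045410156), 89.97050476074219) x pct [-122.81169243  117.10608444]
scene front [(-90, np.float64(110.3)), (-70, np.float64(159.2)), (-50, np.float64(110.9)), (-30, np.float64(110.0)), (-10, np.float64(110.7)), (10, np.float64(109.2)), (30, np.float64(108.9)), (50, np.float64(109.5)), (70, np.float64(109.6)), (90, np.float64(111.4))]
scene walls x [-122.5  116.9]
scene slab ((-1.1004562377929688, -1.066650390625), (224.2567596435547, 2
[... 541 characters left out ...]
ene back 526 [ 530.5 -358.1] [ 49.2 170. ] 71.9 z med 0.0461 max 0.0519
top wax 65 [597.  196.1] [12.1 27.7] 79.2 z med 0.0380 max 0.0434
top wax 210 [504.7 126.3] [19.3 38.9] 73.4 z med 0.0498 max 0.0557
top ridge 6286 [ 602.8 -445.2] [129.  381.9] 37.5 z med 0.4059 max 0.5669
top ridge 120 [ 745.4 -429.6] [ 9.1 38.3] 0.1 z med 0.0842 max 0.0970
top back 47 [ 743.9 -425.2] [35.7  5.6] 79.0 z med 0.0467 max 0.0519
top back 237 [ 737.9 -544.3] [25.5 76.2] 1.3 z med 0.0449 max 0.0519
top back 1071 [ 531.5 -360.2] [ 47.  169.2] 71.9 z med 0.0453 max 0.0519
top back 44 [ 343.3 -307.4] [14.8 14.1] 49.2 z med 0.0487 max 0.0518
top mat 2696 [ 532.5 -360.3] [110.4 219.1] 71.0 z med 0.0038 max 0.0080
```

View pics/ftop.png

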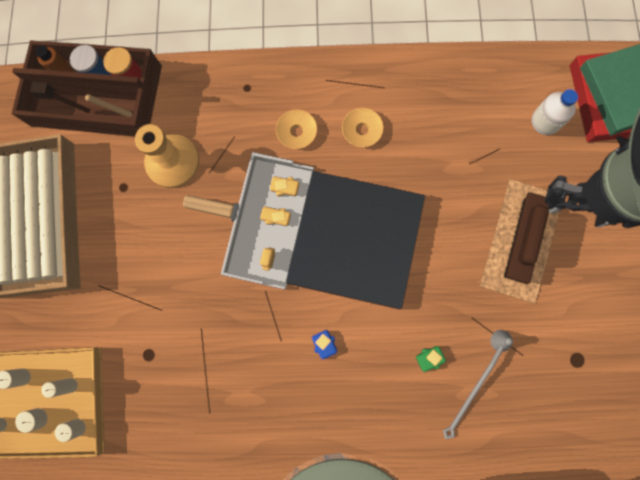

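The pan is butted square and centred, with three pieces at (284,186), (275,216) and (266,258) inside it. The brush is centred on the mat and the bystanders are in place. Handing in.

```bash
python3 -c "
from workcell import workorder
print(workorder.job_done())"
```

```text
the job is handed in; nothing more can be done
None
```

The job is handed in at about 30 s of the 69 s: the pan is square against the slab's left edge (about 1 mm off centre) with all three wax pieces in it, one standing on end, the brush is bristles down along the middle of its mat, and the brassware and snuffer look undisturbed.

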